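# Wind the lab jack up to the height gauge

### The arm

A 6-joint arm with a two-finger parallel gripper is mounted at the origin on the work surface. World frame = base frame: x ahead of the robot, y to its left, z up, the work surface at z = 0. Lengths are in mm, angles in rad, forces in N, time in s.
With the tool pointing down it reaches from about 350 to 775 mm from the base axis. Payload 7.3 kg.
Tool frame: the origin (TCP) lies at the very end of the fingers, on their centre line; the grasp point (between the pads) lies 19 mm behind it; z points along the fingers, x is the direction in which the jaws open and shut, and the axes are right-handed (so a half turn about z gives the same grasp; the last joint's range is limited). The gripper opens to 92 mm and grips with 3 to 60 N. Pads are 19 mm wide; open, the fingers measure 130 mm over their backs; the gripper's body (75 mm by 190 mm) begins 47 mm behind the grasp point.
Start: joints at [-1.463, 0.342, 1.524, -0, 1.275, -0.146], TCP at [131.841, -508.196, 226.741] pointing down, gripper open.
Joint ranges: [-2.53, 2.53], [-0.77, 2.02], [0.04, 2.7], [-1, 4.14], [0.28, 2.66], [-3.11, 3.11]. Speed limits (rad/s): [2.57, 2.57, 3.14, 3.14, 3.14, 3.14].

### API

Orientations are given as a unit quaternion [x, y, z, w].
In Python, from cell import env gives the robot as it stands.
- The arm moves only by the tool arm_command, never from a script. Its argument "plan" is a list of rows, each an object with "translation": the shift along the tool's x, y, z in m, a list of three; "rot": the turn, a rotation vector about the tool's x, y, z in degrees, a list of three. A call has 1 to 20 rows; each row shifts and turns the commanded pose from where the row before left it, along the tool's axes as they then stand; what a row does not reach is not made up. A row lasts 1/10 s, in which the tool goes at most 50 mm and 8.59 degrees, less where a joint would pass 70% of its speed; a pose out of reach is approached as far as the arm can. A call with a gripper value outside its range is refused whole. "gripper" is the finger opening in m, from 0 to 0.0918, set as the call begins (left out, the last holds). The fingers move at their own pace and stop on an object; "newtons" is the grip in N (left out, the last holds). Time passes only in rows, so rows that do not move let the fingers close. It gives the time, the measured TCP pose, the force and the opening at its end, in the units of the state.
- env.observe(): the state, without advancing time (a new reading comes with each control period).
- env.get_image(name): name is "scene" or "top"; returns a dict with "img" (400x640x3 uint8, red, green, blue), "z_map" (400x640 float32, mm along the optical axis (not along the pixel's ray), 0 where there is no reading), "fx", "fy", "cx", "cy" (pixels), "k1" (the pictures are not rectified: a ray, as slopes to the right and down, at radius r is drawn at 1 + k1 r^2 times it, then the intrinsics apply), "xyz" and "attitude" of the camera in the world. Camera axes: x right, y up, looking along -z (the intrinsics and any distortion apply to the point x, -y, -z); pixel columns grow to the right and rows downward; lengths in mm; the calibration is good to about 2 mm. A picture is of the moment at which its call begins.
- env.close_job(): hands the job in, once; it reports no verdict.
The state is a dict: "t": time; "joint_positions": joint angles; "qd": joint speeds; "joint_efforts": joint torques, N m; "position": TCP position; "orientation": TCP orientation; "force": force on the tool from outside, world axes, zero at the start; "ft_torque": the same for the moment, N m; "grip_width": opening from 0.0 (shut) to 1.0 (fully open).
Only numpy, scipy, OpenCV 4.12 (cv2) and the standard library are available. Lean on these libraries where they do the work, as an engineer would, in place of code of your own. Each camera call takes 0.05 s, during which the arm holds its last target.

### The job

Take the loose crank handle off its stand, fit it fully onto the slanted drive shaft of the scissor jack, and wind clockwise until the top of the jack's plate is level with the top of the height gauge's pointer. Leave the crank on the shaft and let go of it; leave the gauge and the other things on the bench as they are.

Things in the scene. Friction and masses are not known exactly. Their poses are not given: they have to be found in the camera images.
- crank_grip (a point): Centre of the black round knob of the loose steel crank handle (180 g): knob 22 mm wide, 46 mm long, parallel to the crank's hub and standing on the far end of its flat arm. Knob top 22 mm above this point, arm top 24 mm below it. The knob spins stiffly (0.07 N m) on the arm, so a hand may keep its orientation while the crank goes round. This point turns with the knob.
- crank_foot (a point): Lower end of the crank's hub, on its centre line; z up the hub, x along the arm towards the knob. Hub 26 mm wide, 44 mm tall; bore 15 mm wide, open below, ends 38 mm up. Its lowest 12 mm is only two prongs (12 mm wide, 8 to 14.5 mm off the centre line at +x and -x), which straddle the shaft's cross pin. Arm 18 mm wide, 6 thick, at the hub's top. Knob centre at x 55, z 68 mm.
- crank_stand: Fixed steel foot, 75 x 60 x 20 mm, origin below its middle, with an upright peg 11 mm wide and 36 mm tall. At the start the crank's hub stands upright on the foot, bore over the peg, knob up, arm pointing any way; lift it straight up 45 mm to free it.
- shaft_foot (a point): Root of the jack's drive shaft, on its centre line, at the flat top face (44 mm square) of the grey slanted housing on the jack's right end (-y). z out along the shaft, which leans 30 degrees from vertical to the right, away from the plate. Shaft 11 mm wide, 36 long, last 8 mm a cone. A cross pin 5 mm thick, 28 long runs along this point's y, 6 mm above this point, which is 65 mm above the bench. Turns with the shaft.
- jack_shaft (a joint): Angle wound, rad. Clockwise, seen looking down on the knob end, is positive and lifts the plate 15 mm per turn; takes 0.12 N m and stays as left. The crank is fully on when its prongs stand on the housing's face (crank_foot at shaft_foot), arm within 40 degrees of square to the pin, either way round. Turned, it has up to 60 degrees of free play before the prongs take the pin along.
- plate_edge (a point): Top face of the jack's aluminium plate (135 x 120 x 8 mm, a circuit board fixed on it) at the middle of its far edge (+x), next to the gauge. The plate moves only up and down, with the shaft. The plate's middle is 120 mm to the left of shaft_foot.
- pointer_tip (a point): Top of the tip of the height gauge's flat steel pointer (10 mm wide, 4 thick) beside the plate's far edge: the height wanted, 11 to 28 mm above the plate at the start. Gauge: a 160 mm steel post on a fixed 60 mm square foot beyond the jack; the pointer is held on it by friction only.
- test_board: Clear plastic practice board with yellow parts, 120 x 85 mm, 28 mm tall, loose; origin below its middle. It and the crank stand can change places. Leave alone.
- multimeter: Blue hand multimeter lying flat, 175 x 85 x 40 mm; origin below its middle. Leave alone.
- heat_sink: Finned aluminium block, 90 x 70 x 40 mm; origin below its middle. Leave alone.
- screwdriver: Screwdriver lying on the bench. Leave alone.
- parts_tray: Small open green tray, 100 x 75 x 40 mm; origin below its middle. Leave alone.
- pen_mug: White mug with pens, 80 mm wide, 145 mm tall; origin below its middle. Leave alone.
Not all that is in view belongs to the job. What is shaped like the part that bears pointer_tip but green or orange is not meant.

How it is judged (in metres and radians):
On the way, in this order (a step that is already met when the one before it is completed fails the run):
1. the crank is fully on the jack's shaft (distance between crank_foot and shaft_foot below 0.008 m and angle between the z axis of crank_foot and the z axis of shaft_foot, either way round below 0.25 rad), for 0.2 s.
2. with the crank still on the shaft, the plate comes level with the pointer (z of plate_edge in the frame of pointer_tip between -0.0025 and 0.0025 m and distance between crank_foot and shaft_foot below 0.012 m), for 0.2 s.
At the end, for the whole second after the job is handed in: The plate's top is within 2.5 mm of the height of the pointer's top, the crank sits on the shaft (foot within 9 mm of the shaft's root, hub within 0.25 rad of its line), and the shaft is at rest (z of plate_edge in the frame of pointer_tip between -0.0025 and 0.0025 m and distance between crank_foot and shaft_foot below 0.009 m and angle between the z axis of crank_foot and the z axis of shaft_foot, either way round below 0.25 rad and velocity of joint jack_shaft between -0.05 and 0.05 rad/s); the robot touches nothing.
It fails at once if the gauge's pointer is shifted by more than 3 mm (distance of pointer_tip from where it was at the start of the episode above 0.003 m).
It fails at once if another loose thing on the bench is shoved more than 30 mm (distance of any of test_board, multimeter, heat_sink, screwdriver, parts_tray, pen_mug from where it was at the start of the episode above 0.03 m).
It also fails if it takes over 59 s, if anything falls off the work surface, if the arm or the gripper's body presses on something with over 40 N, if the wrist force passes 120 N, or if a joint passes its speed limit or range.

## Working session

There is one attempt and no reset: what is moved stays moved. The work goes in short steps, Python scripts to look and compute and a tool call to move; the robot and the scene stay as the last step left them, time stands still between calls to the robot, and variables do not carry over. Pictures are saved under pics/ and viewed, and the job is handed in when it is done.

Besides the shell and the picture viewer there is one more tool, called as name(argument=value, ...) on one line, values as JSON. arm_command: Moves the arm, as the interface text tells. Its arguments: {"type":"object","properties":{"plan":{"type":"array","items":{"type":"object","properties":{"translation":{"type":"array","items":{"type":"number"}},"rot":{"type":"array","items":{"type":"number"}}}}},"gripper":{"type":"number"},"newtons":{"type":"number"}},"required":["plan"]}

```bash
ls; mkdir -p pics
cat > h.py <<'E'
import numpy as np, cv2
from scipy.spatial.transform import Rotation as R
from cell import env
def grab(n):
    return env.get_image(n)
def ray(d,u,v):
    K=np.array([[d['fx'],0,d['cx']],[0,d['fy'],d['cy']],[0,0,1.]])
    k=np.array([d['k1'],0,0,0,0.])
    p=cv2.undistortPoints(np.array([[[u,v]]],float),K,k)[0,0]
    Rm=R.from_quat(d['attitude']).as_matrix()
    return np.array(d['xyz'],float),Rm@np.array([p[0],-p[1],-1.])
def onz(d,u,v,z):
    o,r=ray(d,u,v); return o+r*(z-o[2])/r[2]
def pt(d,u,v):
    o,r=ray(d,u,v); z=d['z_map'][int(round(v)),int(round(u))]; return o+r*z
def proj(d,P):
    Rm=R.from_quat(d['attitude']).as_matrix()
    c=Rm.T@(np.array(P,float)-np.array(d['xyz'],float))
    x,y=c[0]/-c[2],-c[1]/-c[2]; s=1+d['k1']*(x*x+y*y)
    return d['fx']*x*s+d['cx'],d['fy']*y*s+d['cy']
def cloud(d):
    K=np.array([[d['fx'],0,d['cx']],[0,d['fy'],d['cy']],[0,0,1.]])
    k=np.array([d['k1'],0,0,0,0.])
    h,w=d['z_map'].shape
    uu,vv=np.meshgrid(np.arange(w),np.arange(h))
    p=cv2.undistortPoints(np.stack([uu,vv],-1).reshape(-1,1,2).astype(float),K,k).reshape(h,w,2)
    Rm=R.from_quat(d['attitude']).as_matrix()
    c=np.dstack([p[...,0],-p[...,1],-np.ones((h,w))])*d['z_map'][...,None]
    X=c@Rm.T+np.array(d['xyz'],float); X[d['z_map']==0]=np.nan
    return X
E
python3 - <<'E'
from h import *
import pickle
print(env.observe())
for n in('scene','top'):
    d=grab(n); cv2.imwrite(f'pics/{n}0.png',d['img'][...,::-1]); pickle.dump(d,open(f'{n}0.pkl','wb'))
    print(n,{k:d[k] for k in d if k not in('img','z_map')})
E
```

```text
pics
{'t': 0.0, 'joint_positions': array([-1.46301898e+00,  3.42710498e-01,  1.52500215e+00, -1.15149237e-05,
        1.27540089e+00, -1.45990471e-01]), 'qd': array([-3.75816005e-04,  6.46692314e-04,  3.35849902e-04, -1.32048361e-03,
       -4.29732968e-05,  5.64231118e-04]), 'joint_efforts': array([ 2.95395446e-03, -4.31244206e+01, -2.44215006e+01,  7.19854049e-02,
        5.60346083e-02, -1.53154861e-04]), 'position': array([ 131.78203107, -507.7762449 ,  226.05649666]), 'orientation': array([ 7.90903095e-01, -6.11940941e-01, -5.31312411e-04, -5.44072588e-04]), 'force': array([-0.69796703, -0.6699375 , -0.40544206]), 'ft_torque': array([ 0.05581717, -0.01017132, -0.01032134]), 'grip_width': 0.9989350450372733}
scene {'fx': 499.3423263969184, 'fy': 499.3423263969184, 'cx': 328.4894610762825, 'cy': 204.70157624335164, 'k1': -0.1508444685565223, 'xyz': array([1198.50789282, -514.20992142, 1004.41401704]), 'attitude': array([0.33670789, 0.16838532, 0.39738051, 0.83687688])}
top {'fx': 386.5898742597844, 'fy': 386.5898742597844, 'cx': 316.8517068485234, 'cy': 199.04101713004195, 'k1': -0.04108901222427474, 'xyz': array([ 331.19032289,   56.60617562, 1391.92206356]), 'attitude': array([ 0.04106433, -0.05075153, -0.70084674,  0.71031814])}
```

View pics/scene0.png

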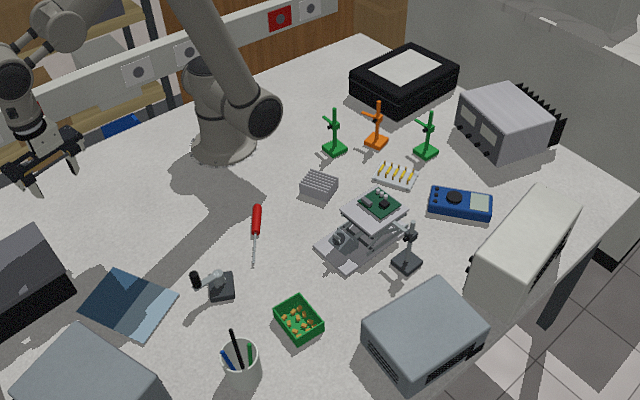

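View pics/top0.png

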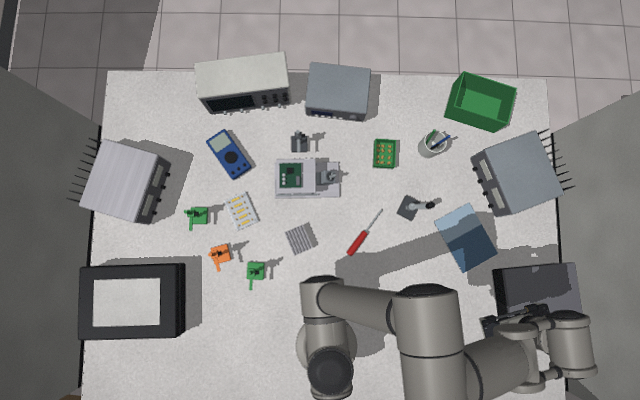

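The scene view shows the crank on its stand at about (215,283), with the jack at (370,230), its shaft near (338,240) and the gauge near (408,250). In the top view they are at (415,206), (300,178), (332,177) and (300,142). I'll zoom in next.

Run:
```python
import cv2
s=cv2.imread('pics/scene0.png');t=cv2.imread('pics/top0.png')
a=cv2.resize(s[180:300,300:440],(700,600),interpolation=cv2.INTER_CUBIC)
b=cv2.resize(s[250:320,170:260],(720,560),interpolation=cv2.INTER_CUBIC)
c=cv2.resize(t[120:220,260:450],None,fx=4.2,fy=4.2,interpolation=cv2.INTER_CUBIC)
cv2.imwrite('pics/a.png',a);cv2.imwrite('pics/b.png',b);cv2.imwrite('pics/c.png',c)
```

```text
(no output)
```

View pics/a.png

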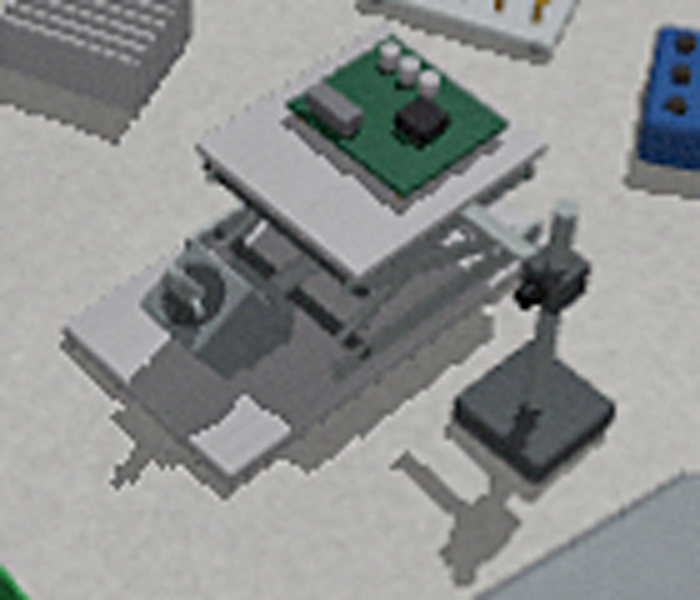

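View pics/b.png

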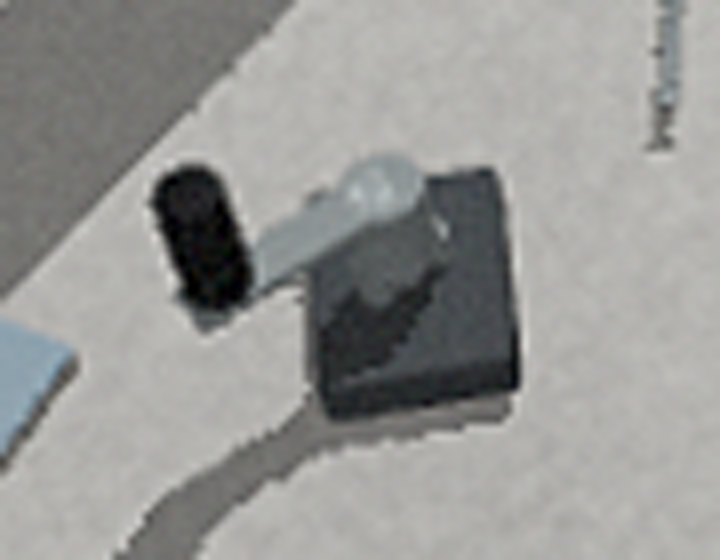

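View pics/c.png

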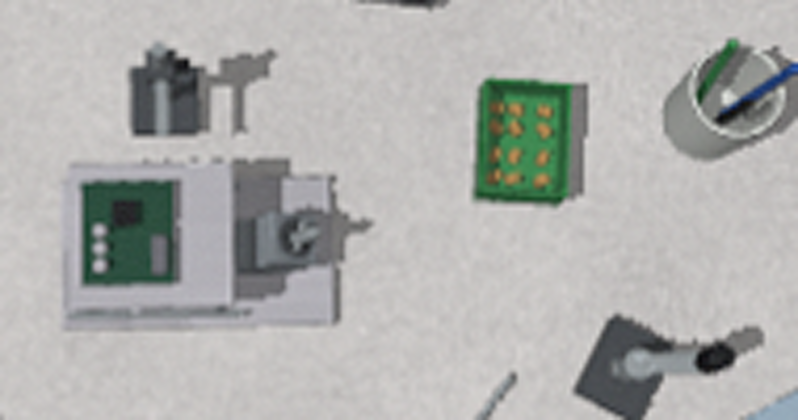

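Run:
```python
from h import *
import pickle
S=pickle.load(open('scene0.pkl','rb'));T=pickle.load(open('top0.pkl','rb'))
for n,d,box in(('scene',S,(170,250,260,320)),('top',T,(390,185,445,225))):
    X=cloud(d); u0,v0,u1,v1=box
    x=X[v0:v1,u0:u1]; im=d['img'][v0:v1,u0:u1].astype(int)
    blk=(im.max(2)<45)&(x[...,2]>60)
    p=x[blk]; print(n,'black',blk.sum(),np.median(p,0),p.min(0),p.max(0))
    vv,uu=np.nonzero(blk)
    top=p[p[:,2]>p[:,2].max()-4]; print(' top',top.mean(0),len(top))
    arm=x[(~blk)&(abs(x[...,2]-64)<6)]; print('arm',len(arm),arm.min(0),arm.max(0))
    print(np.round(arm[::max(1,len(arm)//25)],0).tolist())
    st=x[abs(x[...,2]-20)<3]; print('stand',len(st),st.mean(0))
    c=cv2.minAreaRect(st[:,:2].astype(np.float32)); print(c)
    fl=x[abs(x[...,2])<6]; print('bench z',np.median(fl[:,2]))
```

```text
scene black 134 [ 494.31864689 -349.48556628   98.95346859] [ 480.06951697 -357.87380221   69.26834867] [ 499.02166521 -339.40419411  114.25943517]
 top [ 488.99525316 -346.73726055  111.60481776] 22
arm 198 [ 473.17535224 -359.60396671   58.99859674] [ 497.55139249 -282.10197373   69.91622258]
[[474.0, -294.0, 66.0], [475.0, -298.0, 66.0], [485.0, -282.0, 64.0], [486.0, -290.0, 67.0], [480.0, -300.0, 66.0], [487.0, -286.0, 62.0], [481.0, -301.0, 64.0], [493.0, -289.0, 66.0], [484.0, -305.0, 66.0], [494.0, -292.0, 65.0], [484.0, -311.0, 67.0], [494.0, -298.0, 66.0], [482.0, -315.0, 65.0], [492.0, -298.0, 61.0], [483.0, -319.0, 65.0], [493.0, -306.0, 65.0], [480.0, -328.0, 65.0], [493.0, -315.0, 69.0], [482.0, -327.0, 63.0], [493.0, -314.0, 64.0], [489.0, -325.0, 65.0], [486.0, -331.0, 63.0], [490.0, -336.0, 68.0], [492.0, -339.0, 69.0], [495.0, -338.0, 67.0], [494.0, -337.0, 60.0], [487.0, -358.0, 64.0], [492.0, -354.0, 62.0], [497.0, -354.0, 63.0]]
stand 382 [ 494.70396271 -290.10560682   20.19205459]
((486.9447326660156, -252.48187255859375), (161.84127807617188, 89.88162231445312)
[... 398 characters left out ...]
.0, 59.0], [493.0, -320.0, 63.0], [493.0, -333.0, 66.0], [488.0, -288.0, 66.0], [489.0, -303.0, 60.0], [489.0, -320.0, 62.0], [489.0, -334.0, 64.0], [485.0, -289.0, 62.0], [485.0, -302.0, 65.0], [485.0, -316.0, 65.0], [485.0, -329.0, 67.0], [482.0, -281.0, 63.0], [482.0, -295.0, 64.0], [482.0, -309.0, 66.0], [482.0, -324.0, 61.0], [479.0, -282.0, 60.0], [478.0, -295.0, 66.0], [479.0, -310.0, 61.0], [478.0, -323.0, 65.0], [479.0, -338.0, 61.0], [475.0, -296.0, 62.0], [475.0, -317.0, 62.0], [475.0, -330.0, 63.0]]
stand 175 [ 482.40989434 -284.50563533   19.87155434]
((482.8894348144531, -290.0534973144531), (59.39656448364258, 73.80037689208984), 63.34164810180664)
bench z -0.13291748370693313
```

Run:
```python
from h import *
import pickle
S=pickle.load(open('scene0.pkl','rb'));T=pickle.load(open('top0.pkl','rb'))
for n,d,box in(('scene',S,(305,180,425,290)),('top',T,(265,120,350,205))):
    X=cloud(d); u0,v0,u1,v1=box
    x=X[v0:v1,u0:u1]
    h,e=np.histogram(x[...,2],bins=np.arange(-5,180,5)); print(n,dict(zip(e.tolist(),h.tolist())))
    z=x[...,2]; o=np.clip(z/170*255,0,255).astype(np.uint8)
    o=cv2.applyColorMap(cv2.resize(o,None,fx=5,fy=5,interpolation=cv2.INTER_NEAREST),cv2.COLORMAP_JET); cv2.imwrite(f'pics/z{n}.png',o)
```

```text
scene {-5: 2320, 0: 4353, 5: 502, 10: 1339, 15: 662, 20: 297, 25: 210, 30: 179, 35: 210, 40: 176, 45: 43, 50: 47, 55: 90, 60: 62, 65: 64, 70: 162, 75: 92, 80: 36, 85: 259, 90: 892, 95: 186, 100: 493, 105: 94, 110: 163, 115: 67, 120: 62, 125: 19, 130: 6, 135: 8, 140: 8, 145: 6, 150: 9, 155: 12, 160: 14, 165: 0, 170: 0}
top {-5: 2076, 0: 1970, 5: 411, 10: 438, 15: 214, 20: 92, 25: 27, 30: 5, 35: 20, 40: 34, 45: 7, 50: 22, 55: 24, 60: 33, 65: 44, 70: 36, 75: 18, 80: 23, 85: 354, 90: 425, 95: 209, 100: 255, 105: 67, 110: 71, 115: 28, 120: 27, 125: 10, 130: 0, 135: 4, 140: 0, 145: 3, 150: 0, 155: 7, 160: 3, 165: 0, 170: 0}<stdin>:8: RuntimeWarning: invalid value encountered in cast
```

Run:
```python
from h import *
import pickle
S=pickle.load(open('scene0.pkl','rb'));T=pickle.load(open('top0.pkl','rb'))
for n,d,box in(('scene',S,(170,250,260,320)),('top',T,(390,185,445,225))):
    X=cloud(d); u0,v0,u1,v1=box
    im=d['img'][v0:v1,u0:u1].astype(int)
    m=(im.max(2)<(50)).astype(np.uint8)
    nn,l,st,c=cv2.connectedComponentsWithStats(m)
    for i in range(1,nn):
        if st[i,4]>20:
            u,v=c[i]+[u0,v0]; print(n,i,st[i],(u,v),onz(d,u,v,88))
            vv,uu=np.nonzero(l==i); print(cv2.minAreaRect(np.stack([uu,vv],1).astype(np.float32)))
def crop(d,b,f,name):
    u0,v0,u1,v1=b; cv2.imwrite(name,cv2.resize(d['img'][v0:v1,u0:u1,::-1],None,fx=f,fy=f,interpolation=cv2.INTER_NEAREST))
crop(S,(185,262,240,306),14,'pics/s1.png'); crop(T,(392,188,446,224),14,'pics/t1.png')
crop(S,(320,220,370,264),14,'pics/s2.png'); crop(T,(315,160,350,195),16,'pics/t2.png')
```

```text
scene 1 [ 19  21  12  18 138] (np.float64(194.8985507246377), np.float64(279.57246376811594)) [ 486.86083675 -347.70467922   88.        ]
((25.000003814697266, 29.5), (17.39252471923828, 8.538148880004883), 71.56504821777344)
scene 2 [ 40  34  25  18 165] (np.float64(219.2060606060606), np.float64(294.6060606060606)) [ 557.53081298 -324.69691604   88.        ]
((51.365386962890625, 42.326927185058594), (15.689291000366211, 24.906749725341797), 78.69007110595703)
top 3 [36 17  9  7 39] (np.float64(429.6923076923077), np.float64(204.8974358974359)) [ 487.05233027 -346.60618912   88.        ]
((39.80000305175781, 19.89999771118164), (4.743415832519531, 8.538147926330566), 71.56504821777344)
```

View pics/s1.png

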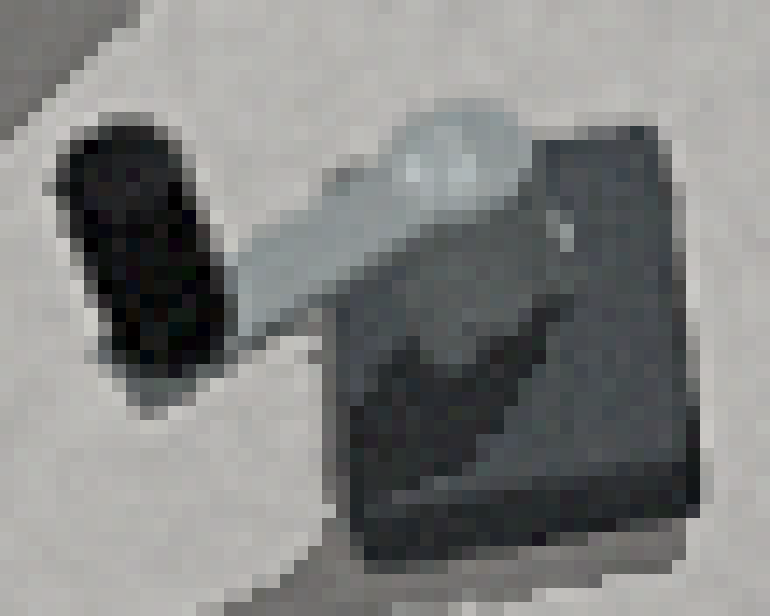

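View pics/t1.png

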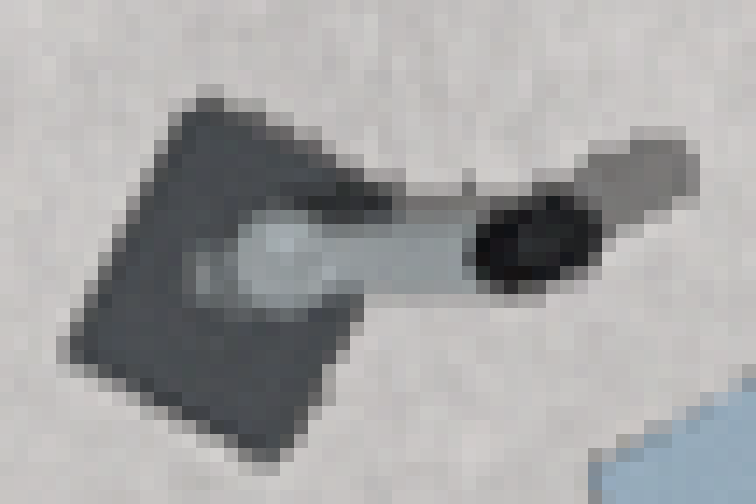

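View pics/s2.png

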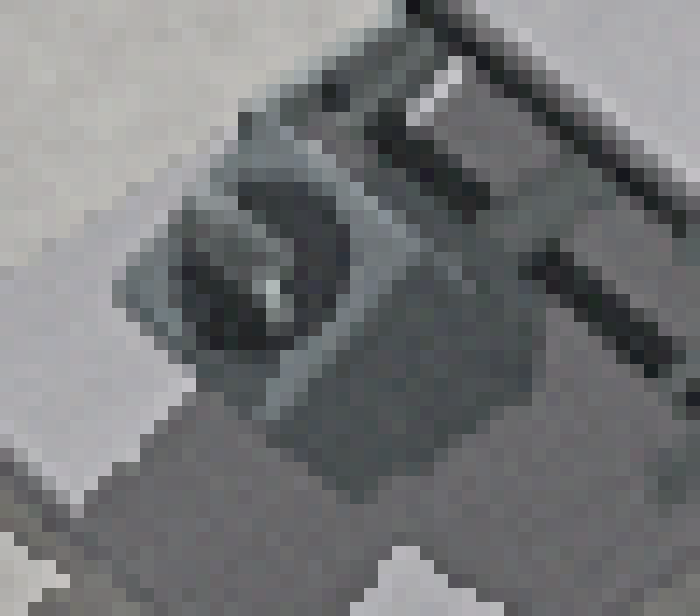

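View pics/t2.png

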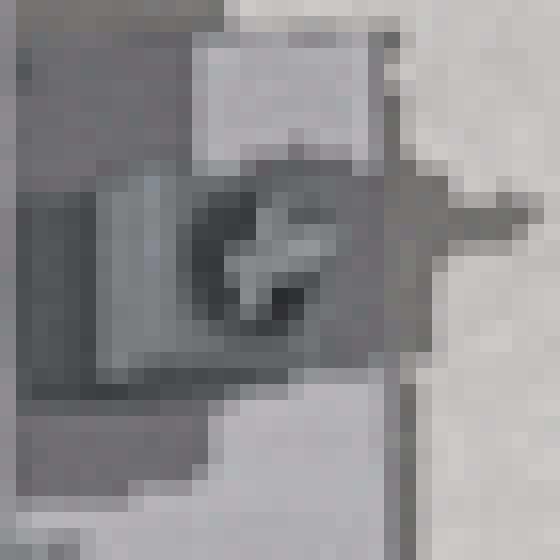

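Run:
```python
from h import *
import pickle
S=pickle.load(open('scene0.pkl','rb'));T=pickle.load(open('top0.pkl','rb'))
print('hub S',onz(S,217.7,272.6,64),'T',onz(T,411.1,206.4,64))
print('face S',onz(S,338.4,238.4,65),'T 233',onz(T,315+233/16-.5,160+267/16-.5,65),'T 254',onz(T,315+254/16-.5,160+265/16-.5,65))
X=cloud(T)
# plate
im=T['img'].astype(int)
x=X[150:205,268:325];m=(abs(x[...,2]-93)<9)
p=x[m];print('plate z',np.percentile(p[:,2],[5,25,50,75,95]),cv2.minAreaRect(p[:,:2].astype(np.float32)))
# base of jack
x=X[150:205,268:350];m=(abs(x[...,2]-13)<6);
XS=cloud(S)
for n,Xc,d,b in(('S',XS,S,(318,222,362,255)),('T',X,T,(316,165,342,190))):
    x=Xc[b[1]:b[3],b[0]:b[2]].reshape(-1,3)
    f=np.array([562,-30,65.])
    nrm=np.array([0,-.5,.866])
    c=onz(S,338.4,238.4,65)
    q=x-c; q=q[np.isfinite(q).all(1)]
    k=(abs(q@nrm)<5)&(np.linalg.norm(q,axis=1)<32)
    # exclude shaft/pin region
    q=q[k]; 
    for _ in range(5):
        A=np.c_[q[:,:2],np.ones(len(q))]; co=np.linalg.lstsq(A,q[:,2],rcond=None)[0]; r=q[:,2]-A@co; q=q[abs(r)<2.5*r.std()]
    nn=np.array([-co[0],-co[1],1]);nn/=np.linalg.norm(nn)
    print(n,len(q),'normal',nn,'off at c',co[2], 'r',r.std(),'ext',q.min(0)+c,q.max(0)+c,'mean',q.mean(0)+c)
```

```text
hub S [ 484.57174652 -290.6830045    64.        ] T [ 483.75768187 -288.55034855   64.        ]
face S [584.00398766  -4.72856071  65.        ] T 233 [585.78487415  -2.15057747  65.        ] T 254 [586.29927616  -6.73196565  65.        ]
plate z [ 86.90759306  89.36371037  91.83936056  97.1770415  101.213796  ] ((580.5342407226562, 115.70556640625), (120.04163360595703, 130.82603454589844), 1.0332095623016357)
S 234 normal [ 0.0444572  -0.48913162  0.87107624] off at c 1.18437012444905 r 2.373208198393487 ext [563.17663708 -25.18146617  51.20931352] [608.70899886  15.28803804  79.08345511] mean [588.69754151  -5.00945602  65.78709489]
T 111 normal [-0.03171293 -0.49818566  0.86649024] off at c -0.4764777521331193 r 2.571244500377362 ext [562.16015468 -20.28564209  51.28819182] [606.32160088  16.06200095  78.07049674] mean [ 5.82391246e+02 -2.53621922e-01  6.70373481e+01]
```

Run:
```python
from h import *
import pickle
S=pickle.load(open('scene0.pkl','rb'));T=pickle.load(open('top0.pkl','rb'))
f=np.array([584.5,-4.5,65]);a=np.array([.01,-.5,.866])
for n,d,o,s in(('S',S,(320,220),14),('T',T,(315,160),16)):
    P=[('foot',f),('tip',f+36*a)]
    ex=np.array([1,.02,0]); ey=np.cross(a,ex)
    for t in range(0,180,30):
        v=np.cos(np.radians(t))*ex+np.sin(np.radians(t))*ey
        P+=[(f'{t}+',f+6*a+14*v),(f'{t}-',f+6*a-14*v)]
    P+=[(f'c{i}{j}',f+22*i*ex+22*j*ey) for i in(1,-1) for j in (1,-1)]
    print(n,[(k,tuple(np.round((np.array(proj(d,p))-o+.5)*s).astype(int).tolist())) for k,p in P])
    img=d['img'][o[1]:o[1]+44,o[0]:o[0]+50,::-1]
    img=cv2.resize(img,None,fx=s,fy=s,interpolation=cv2.INTER_CUBIC)
    g=cv2.createCLAHE(3,(2,2)).apply(cv2.cvtColor(img,cv2.COLOR_BGR2GRAY)); cv2.imwrite(f'pics/e{n}.png',g[:590,:790])
```

```text
S [('foot', (267, 266)), ('tip', (188, 200)), ('0+', (307, 301)), ('0-', (203, 209)), ('30+', (326, 265)), ('30-', (183, 245)), ('60+', (326, 226)), ('60-', (183, 284)), ('90+', (307, 195)), ('90-', (202, 315)), ('120+', (274, 180)), ('120-', (235, 330)), ('150+', (236, 185)), ('150-', (274, 325)), ('c11', (433, 243)), ('c1-1', (267, 434)), ('c-11', (268, 101)), ('c-1-1', (105, 288))]
T [('foot', (244, 273)), ('tip', (335, 245)), ('0+', (258, 205)), ('0-', (259, 332)), ('30+', (231, 211)), ('30-', (286, 326)), ('60+', (211, 232)), ('60-', (306, 305)), ('90+', (204, 263)), ('90-', (312, 274)), ('120+', (212, 295)), ('120-', (305, 242)), ('150+', (232, 321)), ('150-', (285, 217)), ('c11', (157, 164)), ('c1-1', (327, 184)), ('c-11', (159, 364)), ('c-1-1', (329, 381))]
```

View pics/eS.png

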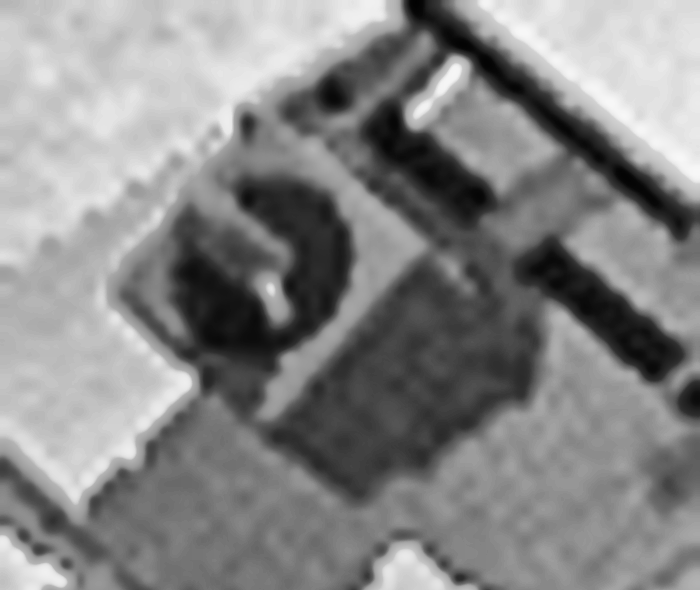

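View pics/eT.png

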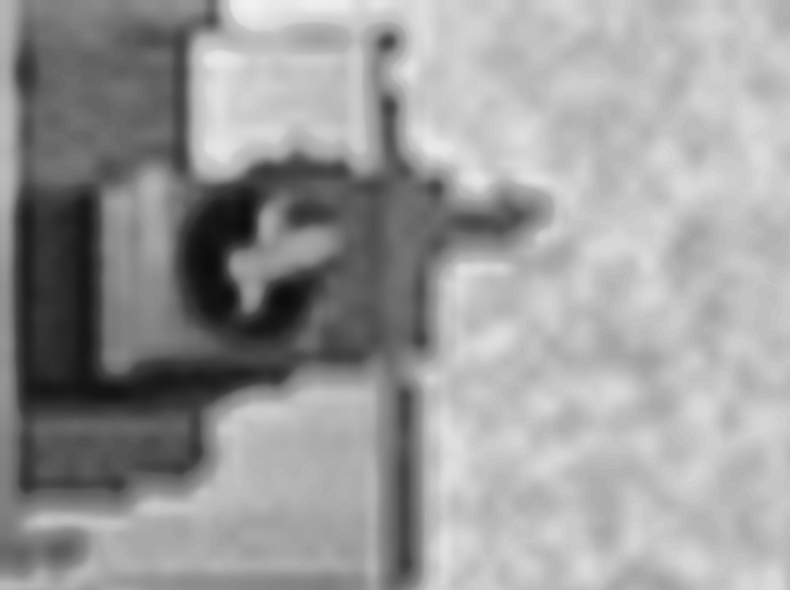

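```bash
cat >> h.py <<'E'
def goto(p,Rt=None,n=1,nr=1,o=None):
    """rows: translation in tool axes now, then rotation; prints per-row values"""
    o=o or env.observe(); Rc=R.from_quat(o['orientation'])
    d=Rc.inv().apply(np.array(p,float)-o['position'])/1000
    print('trans total',np.round(d,4),'per row/%d'%n,np.round(d/n,4))
    if Rt is not None:
        rv=np.degrees((Rc.inv()*Rt).as_rotvec()); print('rot total',np.round(rv,2),'per row/%d'%nr,np.round(rv/nr,2))
def pose(x,z):
    z=np.array(z,float)/np.linalg.norm(z);x=np.array(x,float);x-=z*(x@z);x/=np.linalg.norm(x)
    return R.from_matrix(np.c_[x,np.cross(z,x),z])
def c(a): return np.array([np.cos(np.radians(a)),np.sin(np.radians(a)),0])
E
python3 - <<'E'
from h import *
goto([487,-347,150],pose(c(-87.2),[0,0,-1]),n=12,nr=2)
E
```

```text
trans total [-0.0664 -0.3842  0.0763] per row/12 [-0.0055 -0.032   0.0064]
rot total [-0.    0.08 11.74] per row/2 [-0.    0.04  5.87]
```

arm_command(plan=[{"translation": [-0.003, -0.016, 0.0], "rot": [0, 0, 0]}, {"translation": [-0.0055, -0.032, 0.0064], "rot": [0, 0, 0]}, {"translation": [-0.0055, -0.032, 0.0064], "rot": [0, 0, 0]}, {"translation": [-0.0055, -0.032, 0.0064], "rot": [0, 0, 0]}, {"translation": [-0.0055, -0.032, 0.0064], "rot": [0, 0, 0]}, {"translation": [-0.0055, -0.032, 0.0064], "rot": [0, 0, 0]}, {"translation": [-0.0055, -0.032, 0.0064], "rot": [0, 0, 0]}, {"translation": [-0.0055, -0.032, 0.0064], "rot": [0, 0, 0]}, {"translation": [-0.0055, -0.032, 0.0064], "rot": [0, 0, 0]}, {"translation": [-0.0055, -0.032, 0.0064], "rot": [0, 0, 0]}, {"translation": [-0.0055, -0.032, 0.0064], "rot": [0, 0, 0]}, {"translation": [-0.0055, -0.032, 0.0064], "rot": [0, 0, 0]}, {"translation": [-0.003, -0.016, 0.006], "rot": [0, 0, 5.87]}, {"translation": [0, 0, 0], "rot": [0, 0, 5.87]}, {"translation": [0, 0, 0], "rot": [0, 0, 0]}], gripper=0.06, newtons=40)

```text
t: 1.6
position: [487.6, -345.8, 149.7]
orientation: [0.724, -0.689, -0.001, -0.0]
force: [0.2, 0.2, 0.3]
grip_width: 0.653
```

Run:
```python
from h import *
o=env.observe();print(o['t'],o['joint_positions'],o['position'],o['force'])
goto([487,-347,70],pose(c(-87.2),[0,0,-1]),n=4,nr=1)
d=grab('scene'); cv2.imwrite('pics/p1.png',cv2.resize(d['img'][200:320,130:290,::-1],None,fx=5,fy=5))
```

```text
1.6 [-7.45140272e-01  5.41233551e-01  1.42452524e+00  1.44345364e-04
  1.17708429e+00  7.75902200e-01] [ 487.59347348 -345.82992459  149.68996748] [0.15918994 0.22414821 0.25264724]
trans total [0.0012 0.0006 0.0797] per row/4 [0.0003 0.0001 0.0199]
rot total [0.04 0.06 0.05] per row/1 [0.04 0.06 0.05]
```

View pics/p1.png

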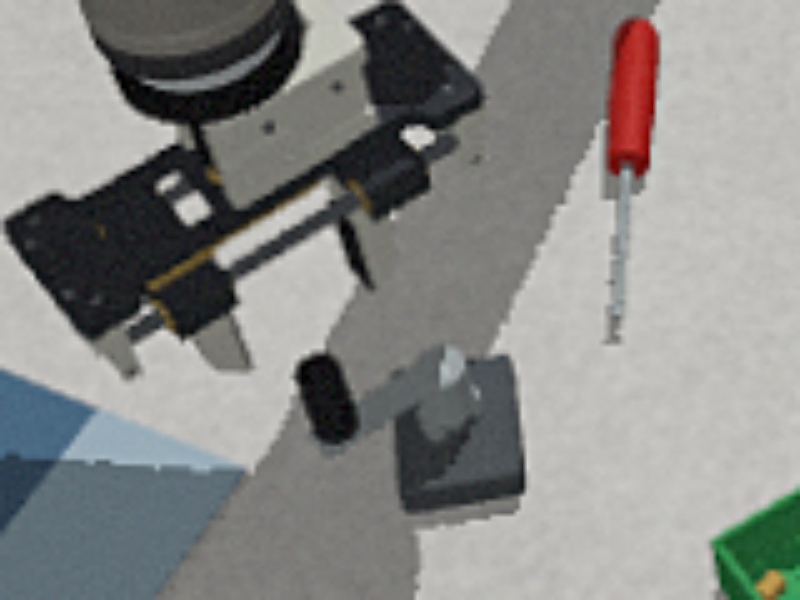

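The fingers are above the knob, which is at (327,400) in this crop, and they straddle it along the arm. I'll descend and grip.

arm_command(plan=[{"translation": [0.0006, 0.0003, 0.013], "rot": [0, 0, 0]}, {"translation": [0.0006, 0.0003, 0.02], "rot": [0, 0, 0]}, {"translation": [0, 0, 0.02], "rot": [0, 0, 0]}, {"translation": [0, 0, 0.02], "rot": [0, 0, 0]}, {"translation": [0, 0, 0.006], "rot": [0, 0, 0]}, {"translation": [0, 0, 0], "rot": [0, 0, 0]}])

```text
t: 2.25
position: [485.5, -348.3, 70.1]
orientation: [0.724, -0.689, -0.001, 0.0]
force: [0.1, -0.6, 0.6]
grip_width: 0.651
```

arm_command(plan=[{"translation": [0, 0, 0]}, {"translation": [0, 0, 0]}, {"translation": [0, 0, 0]}, {"translation": [0, 0, 0]}, {"translation": [0, 0, 0]}, {"translation": [0, 0, 0]}], gripper=0, newtons=50)

```text
validation failed for argument at $.pl...
```

Run:
```python
from h import *
o=env.observe();print(o['t'],o['joint_positions'],o['position'],o['force'],o['ft_torque'],o['grip_width']*91.8)
```

```text
2.25 [-7.50536609e-01  6.30652347e-01  1.50850081e+00 -2.26084457e-05
  1.00481529e+00  7.71069367e-01] [ 485.50654707 -348.3231507    70.14029956] [ 0.12170057 -0.62623767  0.56357748] [-0.0347629  -0.00758923 -0.0430703 ] 59.748504462093514
```

arm_command(plan=[{"translation": [0, 0, 0], "rot": [0, 0, 0]}, {"translation": [0, 0, 0], "rot": [0, 0, 0]}, {"translation": [0, 0, 0], "rot": [0, 0, 0]}, {"translation": [0, 0, 0], "rot": [0, 0, 0]}, {"translation": [0, 0, 0], "rot": [0, 0, 0]}, {"translation": [0, 0, 0], "rot": [0, 0, 0]}], gripper=0, newtons=50)

```text
t: 2.85
position: [486.4, -348.4, 71.7]
orientation: [0.724, -0.69, 0.0, -0.0]
force: [-0.7, 2.9, 3.4]
grip_width: 0.228
```

Run:
```python
from h import *
for i in range(3):
    o=env.observe();print(o['t'],o['position'],o['force'],o['ft_torque'],o['grip_width']*91.8)
```

```text
2.85 [ 486.40603517 -348.42299102   71.71079155] [-0.72940146  2.90129593  3.36863854] [ 0.53996907  0.08276592 -0.01198907] 20.913203442771184
2.85 [ 486.40603517 -348.42299102   71.71079155] [-0.72940146  2.90129593  3.36863854] [ 0.53996907  0.08276592 -0.01198907] 20.913203442771184
2.85 [ 486.40603517 -348.42299102   71.71079155] [-0.72940146  2.90129593  3.36863854] [ 0.53996907  0.08276592 -0.01198907] 20.913203442771184
```

arm_command(plan=[{"translation": [0, 0, -0.005], "rot": [0, 0, 0]}, {"translation": [0, 0, -0.01], "rot": [0, 0, 0]}, {"translation": [0, 0, -0.01], "rot": [0, 0, 0]}, {"translation": [0, 0, -0.01], "rot": [0, 0, 0]}, {"translation": [0, 0, -0.015], "rot": [0, 0, 0]}, {"translation": [0, 0, -0.02], "rot": [0, 0, 0]}, {"translation": [0, 0, -0.02], "rot": [0, 0, 0]}, {"translation": [0, 0, -0.02], "rot": [0, 0, 0]}, {"translation": [0, 0, -0.015], "rot": [0, 0, 0]}, {"translation": [0, 0, -0.005], "rot": [0, 0, 0]}, {"translation": [0, 0, 0], "rot": [0, 0, 0]}])

```text
t: 3.95
position: [486.5, -348.9, 202.4]
orientation: [0.724, -0.69, 0.001, 0.0]
force: [0.6, -0.5, -1.6]
grip_width: 0.225
```

Run:
```python
from h import *
o=env.observe();print(o['t'],o['position'],o['force'],o['ft_torque'],o['grip_width']*91.8)
d=grab('scene'); cv2.imwrite('pics/p2.png',cv2.resize(d['img'][200:320,130:290,::-1],None,fx=5,fy=5))
d=grab('top'); cv2.imwrite('pics/p2t.png',cv2.resize(d['img'][160:260,360:480,::-1],None,fx=6,fy=6))
```

```text
3.95 [ 486.52459192 -348.85665513  202.36948666] [ 0.5664628  -0.46977526 -1.63323737] [-0.08205552  0.02232046 -0.04064931] 20.613006563688785
```

View pics/p2.png

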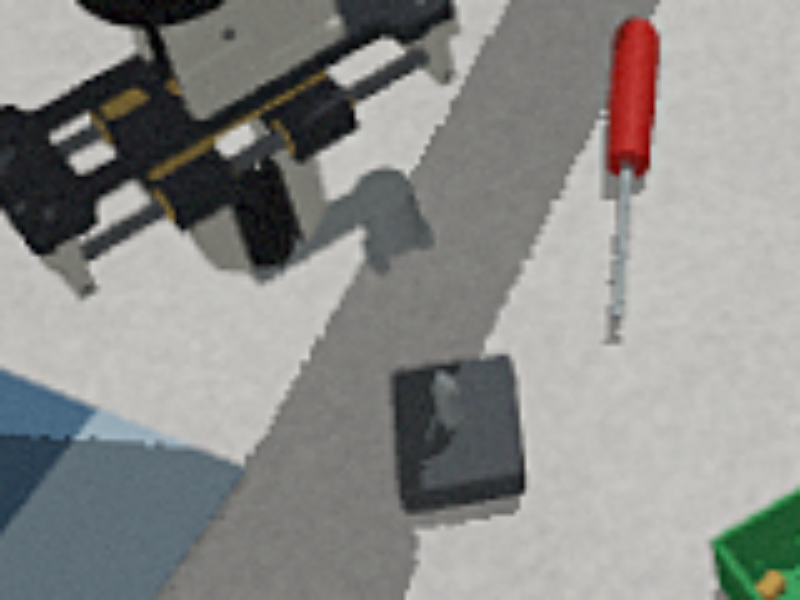

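View pics/p2t.png

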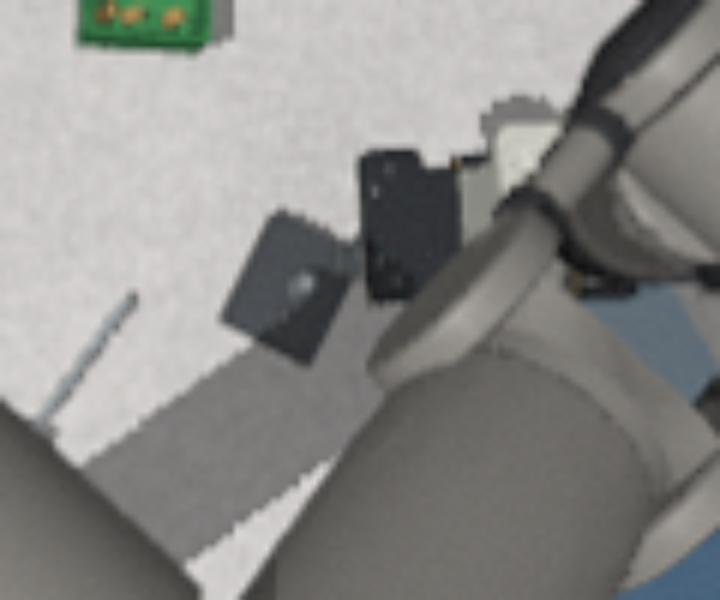

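```bash
cat >> h.py <<'E'
F=np.array([585.3,-4.5,65]); A=np.array([.01,-.5,.866]);A/=np.linalg.norm(A)
EX=np.array([1,.02,0]);EX-=A*(EX@A);EX/=np.linalg.norm(EX);EY=np.cross(A,EX)
def arm(deg): # deg 0 = pointing -EY, + = clockwise seen from knob end
    r=np.radians(deg); return -np.cos(r)*EY-np.sin(r)*EX
def tcp(h,deg,f=None): return (F if f is None else f)+(h+50.5)*A+55*arm(deg)
E
python3 - <<'E'
from h import *
Rt=pose(arm(18),-A)
o=env.observe(); Rc=R.from_quat(o['orientation'])
rv=np.degrees((Rc.inv()*Rt).as_rotvec());print(rv,np.linalg.norm(rv))
print(tcp(70,18),tcp(0,18),R.from_quat(o['orientation']).as_matrix().round(3).tolist())
goto(tcp(70,18),Rt,n=10,nr=6)
o2=dict(o);o2['orientation']=Rt.as_quat(); goto(tcp(70,18),n=10,o=o2)
E
```

```text
[ -4.23421394 -29.81089078  19.18898104] 35.70482838994378
[ 570.41819967 -110.37666056  143.19152618] [569.71821927 -75.37764052  82.57322347] [[0.049, -0.999, -0.001], [-0.999, -0.049, 0.001], [-0.001, 0.001, -1.0]]
trans total [-0.2335 -0.096   0.0576] per row/10 [-0.0234 -0.0096  0.0058]
rot total [ -4.23 -29.81  19.19] per row/6 [-0.71 -4.97  3.2 ]
trans total [-0.1948 -0.0305  0.1679] per row/10 [-0.0195 -0.003   0.0168]
```

arm_command(plan=[{"translation": [0, 0, 0], "rot": [-0.71, -4.97, 3.2]}, {"translation": [0, 0, 0], "rot": [-0.71, -4.97, 3.2]}, {"translation": [0, 0, 0], "rot": [-0.71, -4.97, 3.2]}, {"translation": [0, 0, 0], "rot": [-0.71, -4.97, 3.2]}, {"translation": [0, 0, 0], "rot": [-0.71, -4.97, 3.2]}, {"translation": [0, 0, 0], "rot": [-0.71, -4.97, 3.2]}, {"translation": [-0.0098, -0.0015, 0.0084], "rot": [0, 0, 0]}, {"translation": [-0.0195, -0.003, 0.0168], "rot": [0, 0, 0]}, {"translation": [-0.0195, -0.003, 0.0168], "rot": [0, 0, 0]}, {"translation": [-0.0195, -0.003, 0.0168], "rot": [0, 0, 0]}, {"translation": [-0.0195, -0.003, 0.0168], "rot": [0, 0, 0]}, {"translation": [-0.0195, -0.003, 0.0168], "rot": [0, 0, 0]}, {"translation": [-0.0195, -0.003, 0.0168], "rot": [0, 0, 0]}, {"translation": [-0.0195, -0.003, 0.0168], "rot": [0, 0, 0]}, {"translation": [-0.0195, -0.003, 0.0168], "rot": [0, 0, 0]}, {"translation": [-0.0195, -0.003, 0.0168], "rot": [0, 0, 0]}, {"translation": [-0.0098, -0.0015, 0.0084], "rot": [0, 0, 0]}, {"translation": [0, 0, 0], "rot": [0, 0, 0]}])

```text
t: 5.85
position: [570.1, -108.1, 143.4]
orientation: [-0.577, 0.775, 0.211, 0.149]
force: [0.2, -0.3, -3.2]
grip_width: 0.227
```

Run:
```python
from h import *
import pickle
o=env.observe();print(o['t'],o['joint_positions'],o['position'],o['force'],o['ft_torque'],o['grip_width']*91.8)
goto(tcp(70,18),pose(arm(18),-A))
d=grab('scene'); pickle.dump(d,open('s3.pkl','wb'));cv2.imwrite('pics/p3.png',cv2.resize(d['img'][180:280,280:420,::-1],None,fx=5.6,fy=5.6,interpolation=cv2.INTER_CUBIC))
d=grab('top'); pickle.dump(d,open('t3.pkl','wb'));cv2.imwrite('pics/p3t.png',cv2.resize(d['img'][130:220,280:400,::-1],None,fx=6,fy=6,interpolation=cv2.INTER_CUBIC))
```

```text
5.85 [-0.55636602  0.65084749  1.3692      0.43491051  1.44129386  1.17785064] [ 570.10182274 -108.07878658  143.36544273] [ 0.15900981 -0.28574928 -3.15539141] [-0.47715622  0.03032223  0.04022917] 20.847304770881824
trans total [ 0.0019 -0.0009 -0.001 ] per row/1 [ 0.0019 -0.0009 -0.001 ]
rot total [ 0.12 -0.06  0.15] per row/1 [ 0.12 -0.06  0.15]
```

View pics/p3.png

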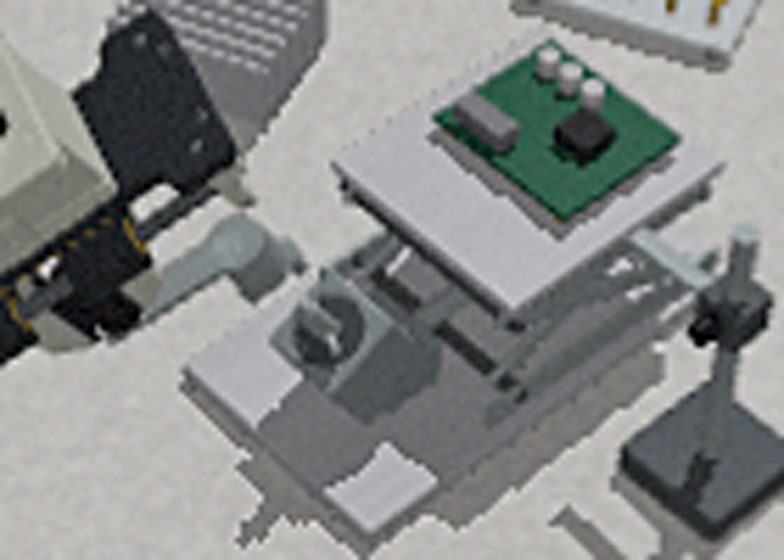

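View pics/p3t.png

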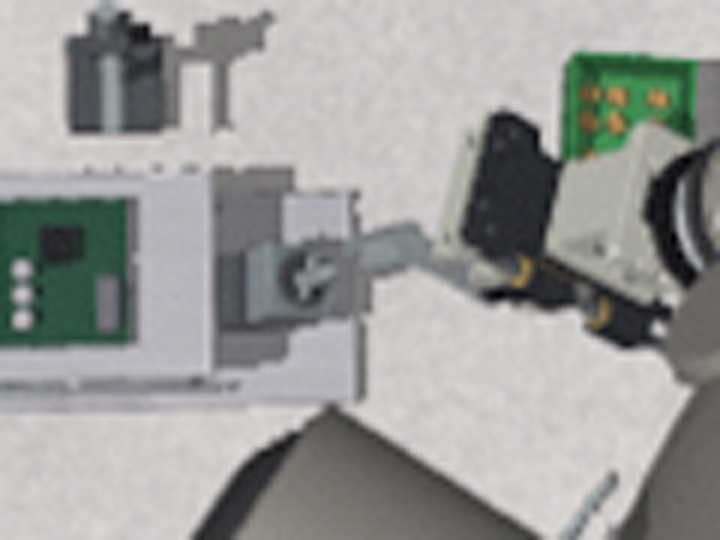

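Run:
```python
from h import *
import pickle
S=pickle.load(open('s3.pkl','rb'));T=pickle.load(open('t3.pkl','rb'))
o=env.observe();Rc=R.from_quat(o['orientation']);p=o['position']
pts={'foot':[-55,0,50.5],'hubtop':[-55,0,6.5],'prong-':[-67,0,50.5],'prong+':[-43,0,50.5],'knobbase':[0,0,6.5]}
for n,d,off,s in(('S',S,(280,180),5.6),('T',T,(280,130),6)):
    print(n,{k:np.round((np.array(proj(d,p+Rc.apply(v)))-off+.5)*s).astype(int).tolist() for k,v in pts.items()}, [np.round((np.array(proj(d,F+A*h))-off+.5)*s).astype(int).tolist() for h in (0,36,70,114)])
    X=cloud(d)
    b=(315,210,340,240) if n=='S' else (332,160,362,182)
    q=X[b[1]:b[3],b[0]:b[2]].reshape(-1,3); q=q[np.isfinite(q).all(1)]
    L=Rc.inv().apply(q-p)
    k=(L[:,2]<60)&(L[:,2]>-5)&(L[:,0]>-80)&(L[:,0]<-20)&(abs(L[:,1])<40); L=L[k]
    print(len(L),np.round(L[np.argsort(L[:,0])][::max(1,len(L)//30)],0).tolist())
im=cv2.resize(T['img'][155:190,325:365,::-1],None,fx=18,fy=16,interpolation=cv2.INTER_CUBIC);cv2.imwrite('pics/p3tz.png',im)
im=cv2.resize(S['img'][205:250,305:345,::-1],None,fx=13,fy=13,interpolation=cv2.INTER_CUBIC);cv2.imwrite('pics/p3sz.png',im)
```

```text
S {'foot': [268, 278], 'hubtop': [225, 242], 'prong-': [292, 263], 'prong+': [245, 294], 'knobbase': [115, 316]} [[332, 331], [300, 305], [269, 279], [226, 244]]
205 [[-73.0, 4.0, 38.0], [-72.0, -5.0, 38.0], [-71.0, -6.0, 26.0], [-70.0, 7.0, 42.0], [-70.0, -7.0, 28.0], [-69.0, -3.0, 23.0], [-68.0, -8.0, 30.0], [-67.0, -9.0, 14.0], [-66.0, -10.0, 38.0], [-66.0, -11.0, 21.0], [-65.0, 7.0, 7.0], [-64.0, -11.0, 25.0], [-63.0, 2.0, 11.0], [-62.0, -13.0, 38.0], [-61.0, 8.0, 10.0], [-60.0, -7.0, 7.0], [-60.0, 1.0, 5.0], [-59.0, 11.0, 11.0], [-58.0, 8.0, 11.0], [-57.0, 4.0, 7.0], [-56.0, -9.0, 8.0], [-55.0, 5.0, 7.0], [-54.0, 10.0, 8.0], [-53.0, -13.0, 16.0], [-52.0, 5.0, 8.0], [-51.0, -10.0, 11.0], [-51.0, -8.0, 9.0], [-49.0, -9.0, 11.0], [-48.0, -8.0, 25.0], [-46.0, -7.0, 47.0], [-45.0, 0.0, 6.0], [-44.0, -9.0, 11.0], [-42.0, -8.0, 9.0], [-40.0, -0.0, 10.0], [-36.0, -9.0, 11.0]]
T {'foot': [370, 260], 'hubtop': [416, 246], 'prong-': [353, 252], 'prong+': [387, 269], 'knobbase': [494, 286]} [[301, 281], [336, 271], [369, 260], [416, 246]]
118 [[-74.0, 7.0, 40.0], [-72.0, 3.0, 38.0], [-71.0, 1.0, 46.0], [-70.0, -1.0, 36.0], [-70.0, 6.0, 16.0], [-69.0, 1.0, 25.0], [-69.0, -2.0, 21.0], [-69.0, 3.0, 14.0], [-68.0, -2.0, 16.0], [-68.0, 7.0, 24.0], [-68.0, 3.0, 9.0], [-68.0, -6.0, 36.0], [-67.0, 0.0, 40.0], [-66.0, 5.0, 34.0], [-66.0, 7.0, 22.0], [-65.0, -6.0, 11.0], [-65.0, 5.0, 47.0], [-64.0, -10.0, 9.0], [-63.0, 4.0, 11.0], [-62.0, 11.0, 14.0], [-62.0, 13.0, 19.0], [-61.0, -4.0, 10.0], [-60.0, 14.0, 27.0], [-58.0, 11.0, 37.0], [-57.0, -1.0, 9.0], [-57.0, 6.0, 7.0], [-55.0, 13.0, 23.0], [-53.0, 4.0, 7.0], [-51.0, 11.0, 23.0], [-49.0, -2.0, 14.0], [-48.0, 8.0, 12.0], [-46.0, 8.0, 9.0], [-45.0, 7.0, 50.0], [-42.0, 6.0, 9.0], [-38.0, 8.0, 8.0], [-32.0, 1.0, 13.0], [-31.0, 1.0, 9.0], [-29.0, 11.0, 8.0], [-26.0, 7.0, 8.0], [-21.0, 1.0, 11.0]]
```

View pics/p3tz.png

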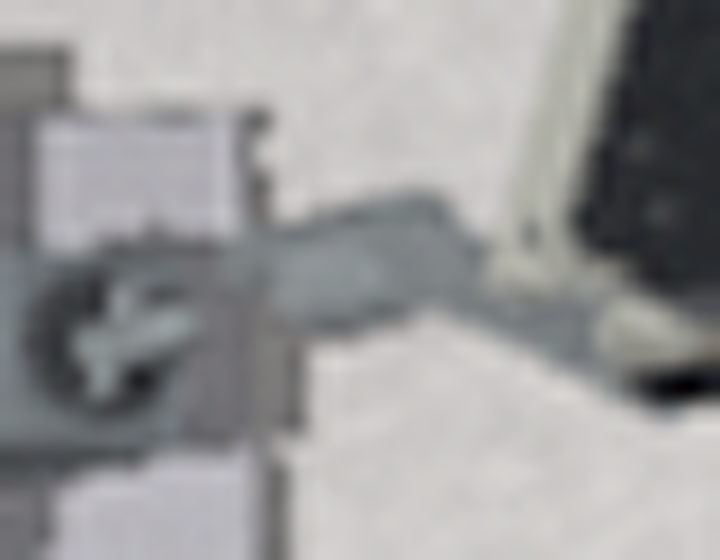

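View pics/p3sz.png

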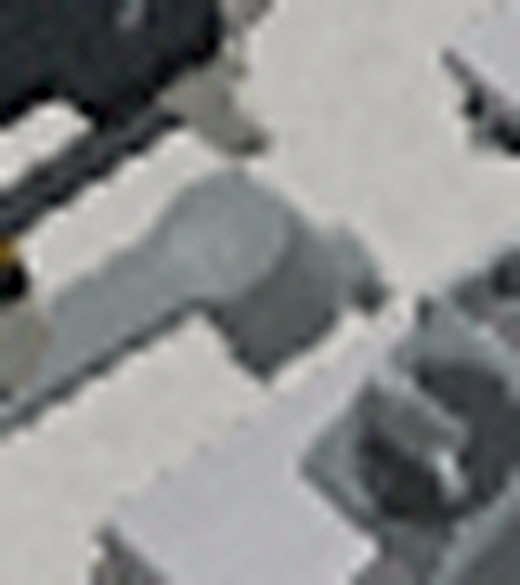

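Run:
```python
from h import *
import pickle
from scipy.optimize import least_squares
S=pickle.load(open('s3.pkl','rb'));T=pickle.load(open('t3.pkl','rb'))
o=env.observe();Rc=R.from_quat(o['orientation']);p=o['position']
LL=[]
for n,d in(('S',S),('T',T)):
    X=cloud(d); b=(315,210,340,240) if n=='S' else (332,160,362,182)
    q=X[b[1]:b[3],b[0]:b[2]].reshape(-1,3); q=q[np.isfinite(q).all(1)]
    L=Rc.inv().apply(q-p)
    k=(L[:,2]<52)&(L[:,2]>-5)&(L[:,0]>-80)&(L[:,0]<-20)&(abs(L[:,1])<22); L=L[k]
    side=L[(L[:,2]>14)&(L[:,2]<38)]
    f=lambda v:np.hypot(side[:,0]-v[0],side[:,1]-v[1])-13
    r=least_squares(f,[-55,0],loss='soft_l1'); print(n,len(side),'hub xy',r.x,'rms',np.sqrt(np.mean(r.fun**2)))
    top=L[(L[:,2]<12)&(L[:,2]>2)]
    co=np.linalg.lstsq(np.c_[top[:,:2],np.ones(len(top))],top[:,2],rcond=None)[0]; print(' top n',len(top),np.median(top[:,2]),'slopes',co)
    LL.append(side)
side=np.vstack(LL)
f=lambda v:np.hypot(side[:,0]-v[0]-v[2]*(side[:,2]-26),side[:,1]-v[1]-v[3]*(side[:,2]-26))-13
r=least_squares(f,[-55,0,0,0],loss='soft_l1');print(r.x)
```

```text
S 66 hub xy [-57.71005489   0.43305433] rms 1.2784650155272554
 top n 105 9.101909576602882 slopes [1.40843916e-02 5.29994671e-03 9.96208483e+00]
T 35 hub xy [-57.17920734   0.74892137] rms 1.1305392094172733
 top n 56 9.354897394084482 slopes [ 0.02026046 -0.0367609  10.38450621]
[-5.74825915e+01  5.09770109e-01 -5.03438299e-02  1.30269903e-02]
```

arm_command(plan=[{"translation": [0.001, -0.0005, 0.005], "rot": [0, 0, 0]}, {"translation": [0.001, -0.0005, 0.01], "rot": [0, 0, 0]}, {"translation": [0.001, 0, 0.01], "rot": [0, 0, 0]}, {"translation": [0, 0, 0.006], "rot": [0, 0, 0]}, {"translation": [0, 0, 0], "rot": [0, 0, 0]}])

```text
t: 6.45
position: [569.5, -96.9, 114.3]
orientation: [-0.575, 0.776, 0.212, 0.15]
force: [0.2, 0.5, -1.6]
grip_width: 0.229
```

```bash
cat > look.py <<'E'
from h import *
import pickle,sys
t=sys.argv[1]
o=env.observe();print(o['t'],o['joint_positions'],o['position'],o['force'],o['ft_torque'],o['grip_width']*91.8)
S=grab('scene'); pickle.dump(S,open(f's{t}.pkl','wb'))
T=grab('top'); pickle.dump(T,open(f't{t}.pkl','wb'))
a=cv2.resize(S['img'][205:250,310:350,::-1],(480,540),interpolation=cv2.INTER_CUBIC)
b=cv2.resize(T['img'][155:200,315:341+14,::-1],(300,337),interpolation=cv2.INTER_CUBIC)
b=cv2.copyMakeBorder(b,0,203,0,0,cv2.BORDER_CONSTANT)
cv2.imwrite(f'pics/l{t}.png',np.hstack([a,b]))
E
python3 look.py 4
python3 - <<'E'
from h import *
Rc=R.from_quat(env.observe()['orientation']);p=env.observe()['position']
f=p+Rc.apply([-57,.5,52]); print('foot',f,'along/lat',(f-F)@A,(f-F)@EX,(f-F)@EY)
E
```

```text
6.45 [-0.54217995  0.67524022  1.41373384  0.44574962  1.37387765  1.16265028] [569.50061141 -96.87238105 114.27808521] [ 0.1565395   0.51435084 -1.60853791] [-0.4535936   0.04696107 -0.00709619] 20.990450275206815
foot [585.8959338  -24.09053802  97.47776783] along/lat 37.92591338023788 0.20408222981812602 -0.7301815538876233
```

View pics/l4.png

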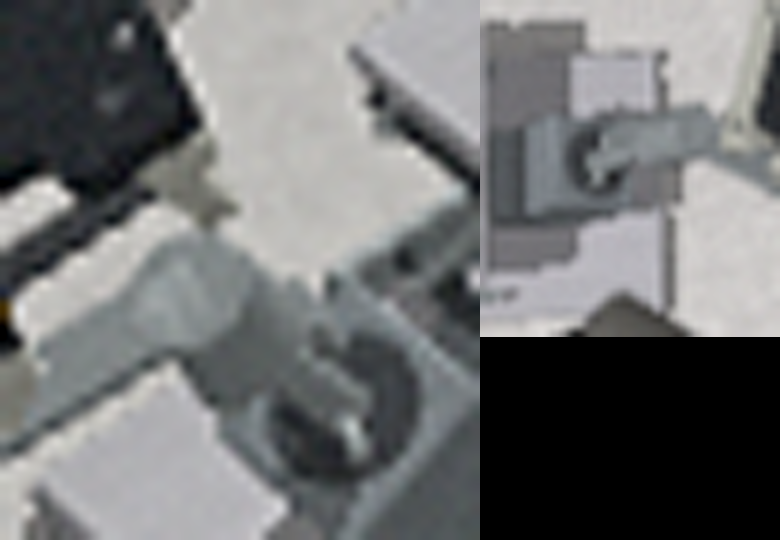

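In both views the hub is in line with the shaft, just short of its tip. I'll advance slowly.

arm_command(plan=[{"translation": [0, 0, 0.003], "rot": [0, 0, 0]}, {"translation": [0, 0, 0.004], "rot": [0, 0, 0]}, {"translation": [0, 0, 0.004], "rot": [0, 0, 0]}, {"translation": [0, 0, 0.004], "rot": [0, 0, 0]}, {"translation": [0, 0, 0], "rot": [0, 0, 0]}])

```text
t: 7.05
position: [569.7, -89.5, 101.9]
orientation: [-0.576, 0.776, 0.211, 0.15]
force: [-0.3, -1.0, -2.7]
grip_width: 0.228
```

```bash
cat >> h.py <<'E'
def st(off=(-57,.5,52)):
    o=env.observe();Rc=R.from_quat(o['orientation']);f=o['position']+Rc.apply(off)
    print('t',o['t'],'pos',o['position'].round(1),'F tool',Rc.inv().apply(o['force']).round(1),'M tool',Rc.inv().apply(o['ft_torque']).round(2),'w',round(o['grip_width']*91.8,1),'along,ex,ey',np.round([(f-F)@A,(f-F)@EX,(f-F)@EY],1),'j',o['joint_positions'].round(2))
E
python3 -c "
from h import *
st()"
```

```text
t 7.05 pos [569.7 -89.5 101.9] F tool [ 2.2 -0.4  1.8] M tool [0.1  0.5  0.08] w 21.0 along,ex,ey [22.3 -0.2 -0.5] j [-0.53  0.69  1.43  0.45  1.34  1.16]
```

arm_command(plan=[{"translation": [0, 0, 0.004], "rot": [0, 0, 0]}, {"translation": [0, 0, 0.004], "rot": [0, 0, 0]}, {"translation": [0, 0, 0.004], "rot": [0, 0, 0]}, {"translation": [0, 0, 0.003], "rot": [0, 0, 0]}, {"translation": [0, 0, 0], "rot": [0, 0, 0]}])

```text
t: 7.55
position: [569.6, -82.0, 89.0]
orientation: [-0.576, 0.776, 0.211, 0.15]
force: [-0.4, 1.3, -1.7]
grip_width: 0.226
```

```bash
python3 -c "
from h import *
st()"; python3 look.py 5
```

```text
t 7.55 pos [569.6 -82.   89. ] F tool [-0.2  0.4  2.2] M tool [-0.02  0.33 -0.02] w 20.7 along,ex,ey [ 7.4 -0.1 -0.5] j [-0.52  0.7   1.45  0.46  1.31  1.15]
7.55 [-0.52149945  0.69648749  1.45370246  0.45937656  1.30989844  1.15069625] [569.62771504 -82.0191762   89.03409232] [-0.3560927   1.32865868 -1.73177389] [-0.31207258  0.09156927  0.07777244] 20.732546706314917
```

View pics/l5.png

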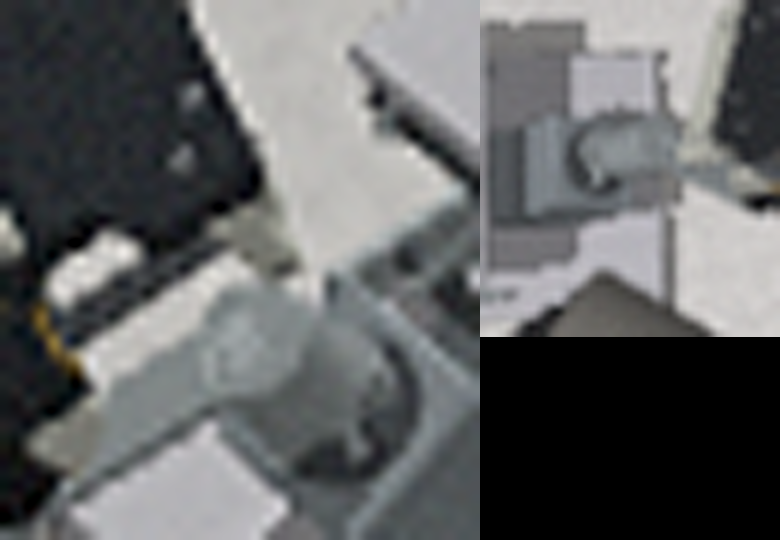

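arm_command(plan=[{"translation": [0, 0, 0.002], "rot": [0, 0, 0]}, {"translation": [0, 0, 0.002], "rot": [0, 0, 0]}, {"translation": [0, 0, 0.002], "rot": [0, 0, 0]}, {"translation": [0, 0, 0], "rot": [0, 0, 0]}])

```text
t: 8.05
position: [569.8, -79.3, 84.1]
orientation: [-0.576, 0.776, 0.211, 0.15]
force: [-1.2, 1.4, -1.0]
grip_width: 0.226
```

```bash
python3 -c "
from h import *
st()"
```

```text
t 8.05 pos [569.8 -79.3  84.1] F tool [-0.3  1.4  1.6] M tool [-0.12  0.19 -0.02] w 20.8 along,ex,ey [ 1.8  0.1 -0.6] j [-0.52  0.7   1.46  0.46  1.3   1.15]
```

arm_command(plan=[{"translation": [0, 0, 0.0015], "rot": [0, 0, 0]}, {"translation": [0, 0, 0.0015], "rot": [0, 0, 0]}, {"translation": [0, 0, 0], "rot": [0, 0, 0]}])

```text
t: 8.35
position: [570.4, -79.0, 82.6]
orientation: [-0.576, 0.776, 0.209, 0.151]
force: [-1.5, -2.6, 5.3]
grip_width: 0.234
```

```bash
python3 -c "
from h import *
st()"
```

```text
t 8.35 pos [570.4 -79.   82.6] F tool [ 0.1  1.6 -5.9] M tool [-0.36  0.16 -0.03] w 21.5 along,ex,ey [ 0.3  0.9 -1.2] j [-0.52  0.7   1.46  0.46  1.29  1.15]
```

Run:
```python
from h import *
import pickle
S=pickle.load(open('s5.pkl','rb'));T=pickle.load(open('t5.pkl','rb'))
XS=cloud(S);XT=cloud(T)
cv2.imwrite('pics/gS.png',cv2.resize(S['img'][205:255,380:425,::-1],None,fx=12,fy=12,interpolation=cv2.INTER_NEAREST))
cv2.imwrite('pics/gT.png',cv2.resize(T['img'][128:168,280:330,::-1],None,fx=14,fy=14,interpolation=cv2.INTER_NEAREST))
for n,X in(('S',XS),('T',XT)):
    k=(X[...,0]>645)&(X[...,0]<720)&(X[...,1]>60)&(X[...,1]<170)&(X[...,2]>80)
    vv,uu=np.nonzero(k); o=np.lexsort((uu,vv))
    for i in o: print(n,uu[i],vv[i],X[vv[i],uu[i]].round(0).astype(int).tolist(),S['img'][vv[i],uu[i]].tolist() if n=='S' else T['img'][vv[i],uu[i]].tolist())
```

```text
S 411 220 [710, 107, 161] [171, 174, 173]
S 412 220 [712, 108, 161] [160, 167, 168]
S 413 220 [713, 111, 159] [160, 169, 170]
S 414 220 [713, 114, 157] [167, 172, 171]
S 415 220 [716, 115, 160] [183, 183, 183]
S 393 221 [658, 106, 113] [132, 138, 139]
S 394 221 [660, 107, 115] [163, 169, 170]
S 395 221 [661, 109, 114] [158, 165, 168]
S 396 221 [662, 111, 114] [133, 140, 141]
S 411 221 [712, 105, 160] [162, 170, 171]
S 412 221 [716, 104, 164] [164, 170, 174]
S 413 221 [715, 109, 160] [160, 168, 169]
S 414 221 [718, 108, 163] [155, 163, 164]
S 415 221 [717, 113, 159] [170, 172, 172]
S 392 222 [659, 101, 114] [133, 138, 140]
S 393 222 [662, 101, 116] [170, 178, 177]
S 394 222 [663, 103, 116] [169, 176, 177]
S 395 222 [664, 106, 115] [165, 173, 174]
S 396 222 [666, 107, 116] [161, 165, 168]
S 397 222 [669, 108, 118] [171, 175, 178]
S 411 222 [715, 102, 162] [144, 152, 153]
S 412 222 [716, 105, 160] [170, 176, 177]
S 413 222 [718, 106, 161] [163, 170, 174]
S 414 222 [719, 108, 161] [163, 174, 171]
S 392 223 [660, 100, 112] [94, 99, 99]
S 393 223 [663, 100, 115] [123, 133, 133]
S 394 223 [
[... 9270 characters left out ...]
6, 106, 112] [153, 158, 162]
T 299 147 [676, 103, 111] [142, 149, 152]
T 297 148 [672, 110, 114] [133, 139, 143]
T 298 148 [672, 106, 113] [152, 158, 162]
T 299 148 [672, 103, 114] [143, 149, 152]
T 297 149 [667, 109, 119] [132, 139, 141]
T 298 149 [669, 106, 114] [152, 159, 162]
T 299 149 [669, 103, 114] [141, 147, 150]
T 297 150 [664, 109, 117] [135, 140, 143]
T 298 150 [665, 106, 114] [152, 159, 161]
T 299 150 [665, 103, 116] [142, 149, 151]
T 297 151 [662, 110, 112] [123, 128, 131]
T 298 151 [661, 106, 118] [143, 149, 152]
T 299 151 [661, 103, 115] [129, 136, 138]
T 297 152 [659, 109, 112] [163, 163, 162]
T 298 152 [658, 106, 116] [170, 170, 171]
T 299 152 [657, 102, 120] [161, 161, 161]
```

View pics/gS.png

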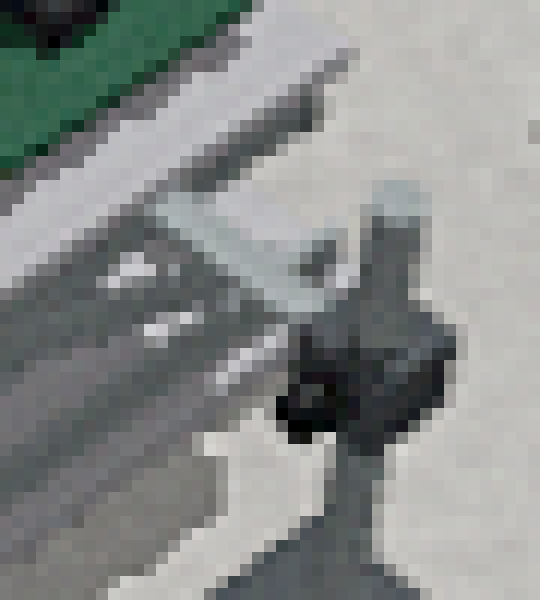

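View pics/gT.png

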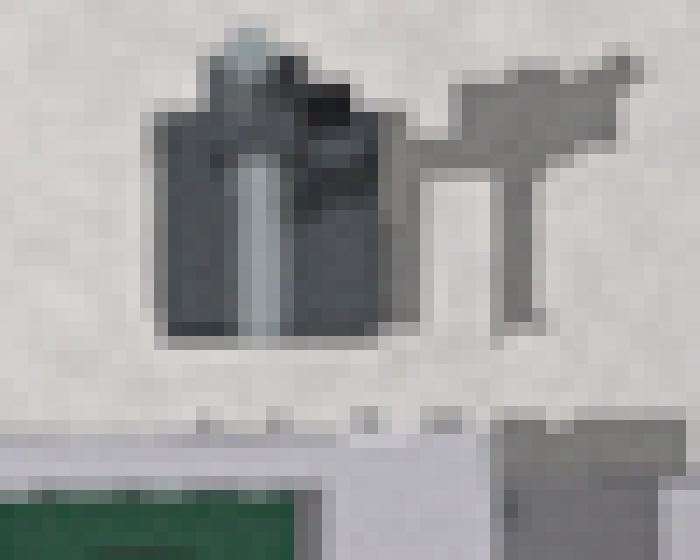

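```bash
cat > gap.py <<'E'
from h import *
import pickle,sys
def gap(t,zlo=80,zhi=135):
    out={}
    for n in 'st':
        d=pickle.load(open(f'{n}{t}.pkl','rb')); X=cloud(d); im=d['img'].astype(int)
        k=(X[...,0]>659)&(X[...,0]<696)&(X[...,1]>99)&(X[...,1]<112)&(X[...,2]>105)&(X[...,2]<125)&(im.sum(2)>(470 if n=='s' else 400))
        if n=='s':k=(X[...,0]>659)&(X[...,0]<696)&(X[...,1]>101)&(X[...,1]<112)&(X[...,2]>105)&(X[...,2]<125)&(im.min(2)>152)
        zp=X[...,2][k]
        # plate bare strips: light, near-grey, right strip and far strip
        k2=(X[...,0]>528)&(X[...,0]<638)&(X[...,1]>56)&(X[...,1]<78)&(X[...,2]>zlo)&(X[...,2]<zhi)&(im.min(2)>140)
        zr=X[...,2][k2]
        k3=(X[...,0]>628)&(X[...,0]<638)&(X[...,1]>60)&(X[...,1]<178)&(X[...,2]>zlo)&(X[...,2]<zhi)&(im.min(2)>140)
        zf=X[...,2][k3]
        print(n,'pointer',zp.mean().round(2),np.median(zp).round(2),len(zp),'| plate right',zr.mean().round(2),np.median(zr).round(2),len(zr),'far',zf.mean().round(2),np.median(zf).round(2),len(zf),'| gap',(zp.mean()-zr.mean()).round(2),(zp.mean()-zf.mean()).round(2))
if __name__=='__main__':
    for t in sys.argv[1:]: gap(t)
E
python3 gap.py 3 4 5; sed -i 's/^//' gap.py; cp scene0.pkl s0.pkl; cp top0.pkl t0.pkl; python3 gap.py 0
```

```text
s pointer 115.09 115.22 37 | plate right 91.83 91.87 283 far 92.05 91.97 144 | gap 23.26 23.04
t pointer 113.84 113.46 28 | plate right 90.55 90.53 208 far 90.61 90.68 93 | gap 23.29 23.23
s pointer 114.64 114.78 41 | plate right 91.98 92.02 287 far 91.98 91.94 141 | gap 22.66 22.66
t pointer 113.2 112.73 31 | plate right 90.1 90.14 206 far 90.7 90.75 97 | gap 23.1 22.5
s pointer 115.13 114.91 41 | plate right 91.83 91.87 287 far 91.87 92.07 131 | gap 23.3 23.26
t pointer 114.66 114.11 29 | plate right 90.64 90.64 207 far 90.63 90.68 93 | gap 24.02 24.03
s pointer 114.81 115.2 26 | plate right 91.78 91.91 292 far 92.14 92.21 134 | gap 23.02 22.67
t pointer 113.2 113.41 22 | plate right 90.57 90.31 208 far 90.46 90.59 100 | gap 22.63 22.74
```

```bash
cat > circ.py <<'E'
import numpy as np,sys,json
a,b,s=map(float,sys.argv[1:4]); r=float(sys.argv[4]) if len(sys.argv)>4 else 55
P=lambda d:np.round(np.array([np.cos(np.radians(d)),np.sin(np.radians(d))])*r/1000,4)
ph=np.append(np.arange(a,b,s),b)
print(json.dumps([[*(P(q)-P(p)).round(4).tolist(),0] for p,q in zip(ph,ph[1:])]))
E
python3 circ.py 0 90 15; python3 circ.py 90 360 15
```

```text
[[-0.0019, 0.0142, 0], [-0.0055, 0.0133, 0], [-0.0087, 0.0114, 0], [-0.0114, 0.0087, 0], [-0.0133, 0.0055, 0], [-0.0142, 0.0019, 0]]
[[-0.0142, -0.0019, 0], [-0.0133, -0.0055, 0], [-0.0114, -0.0087, 0], [-0.0087, -0.0114, 0], [-0.0055, -0.0133, 0], [-0.0019, -0.0142, 0], [0.0019, -0.0142, 0], [0.0055, -0.0133, 0], [0.0087, -0.0114, 0], [0.0114, -0.0087, 0], [0.0133, -0.0055, 0], [0.0142, -0.0019, 0], [0.0142, 0.0019, 0], [0.0133, 0.0055, 0], [0.0114, 0.0087, 0], [0.0087, 0.0114, 0], [0.0055, 0.0133, 0], [0.0019, 0.0142, 0]]
```

arm_command(plan=[{"translation": [0, 0, 0], "rot": [0, 0, 0]}, {"translation": [-0.0019, 0.0142, 0], "rot": [0, 0, 0]}, {"translation": [-0.0055, 0.0133, 0], "rot": [0, 0, 0]}, {"translation": [-0.0087, 0.0114, 0], "rot": [0, 0, 0]}, {"translation": [0, 0, 0], "rot": [0, 0, 0]}])

```text
t: 8.85
position: [537.7, -55.6, 96.6]
orientation: [-0.576, 0.776, 0.209, 0.151]
force: [-2.7, -4.9, 5.6]
grip_width: 0.228
```

```bash
python3 -c "
from h import *
st()"; python3 look.py 6; python3 gap.py 6
```

```text
t 8.85 pos [537.7 -55.6  96.6] F tool [ 2.2  2.2 -7.2] M tool [-0.2   0.35 -0.02] w 20.9 along,ex,ey [  0.3 -31.4  26.7] j [-0.51  0.62  1.57  0.47  1.26  1.14]
8.85 [-0.50909548  0.624879    1.57496616  0.47053945  1.25646029  1.13586794] [537.69224915 -55.57003731  96.62154713] [-2.69892991 -4.85905922  5.59099702] [-0.27332232  0.23599806  0.16577831] 20.94708907399238
s pointer 114.92 114.94 42 | plate right 92.07 92.08 298 far 91.92 91.84 136 | gap 22.85 23.0
t pointer 114.12 114.58 29 | plate right 90.3 90.29 208 far 89.95 89.63 99 | gap 23.82 24.17
```

View pics/l6.png

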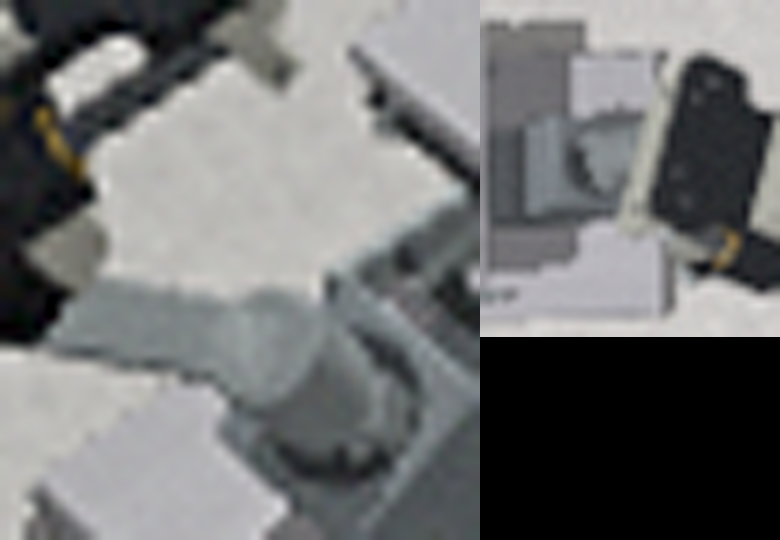

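arm_command(plan=[{"translation": [-0.0114, 0.0087, 0], "rot": [0, 0, 0]}, {"translation": [-0.0133, 0.0055, 0], "rot": [0, 0, 0]}, {"translation": [-0.0142, 0.0019, 0], "rot": [0, 0, 0]}, {"translation": [-0.0142, -0.0019, 0], "rot": [0, 0, 0]}, {"translation": [-0.0133, -0.0055, 0], "rot": [0, 0, 0]}, {"translation": [-0.0114, -0.0087, 0], "rot": [0, 0, 0]}, {"translation": [0, 0, 0], "rot": [0, 0, 0]}])

```text
t: 9.65
position: [561.5, 9.4, 134.2]
orientation: [-0.576, 0.775, 0.21, 0.151]
force: [-4.7, -4.1, 15.2]
grip_width: 0.23
```

```bash
python3 -c "
from h import *
st()"; python3 look.py 7; python3 gap.py 7
```

```text
t 9.65 pos [561.5   9.4 134.2] F tool [ -2.5   5.7 -15.1] M tool [-0.77  0.04 -0.06] w 21.1 along,ex,ey [  0.6  -6.4 101.4] j [-0.39  0.58  1.53  0.5   1.29  1.27]
9.65 [-0.39000008  0.58080588  1.53412616  0.49784488  1.28702924  1.26727353] [561.51445108   9.44770304 134.15164538] [-4.6510739  -4.05732919 15.15865255] [0.17999851 0.61531088 0.42574155] 21.106907101565753
s pointer 114.76 115.07 41 | plate right 95.47 95.51 281 far 95.49 95.58 142 | gap 19.29 19.27
t pointer 113.27 112.94 29 | plate right 94.38 94.49 204 far 94.06 94.41 92 | gap 18.89 19.21
```

View pics/l7.png

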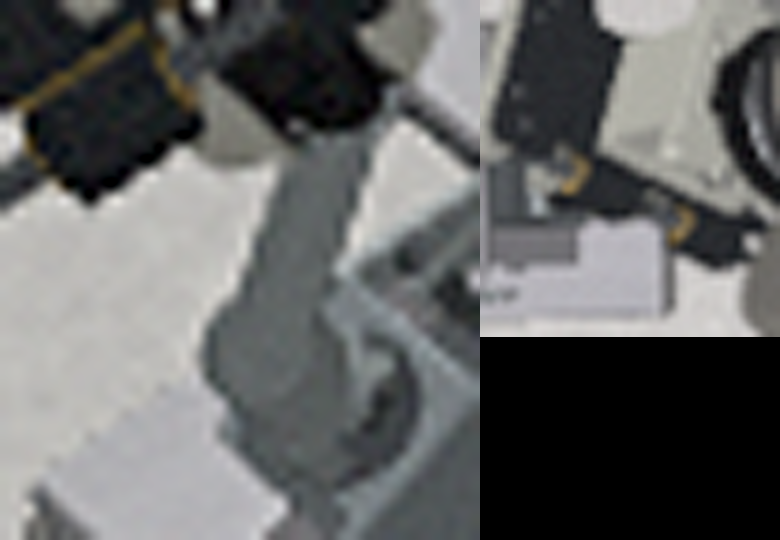

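arm_command(plan=[{"translation": [-0.0087, -0.0114, -0.0005], "rot": [0, 0, 0]}, {"translation": [-0.0055, -0.0133, -0.0005], "rot": [0, 0, 0]}, {"translation": [-0.0019, -0.0142, 0], "rot": [0, 0, 0]}, {"translation": [0.0019, -0.0142, 0], "rot": [0, 0, 0]}, {"translation": [0.0055, -0.0133, 0], "rot": [0, 0, 0]}, {"translation": [0.0087, -0.0114, 0], "rot": [0, 0, 0]}, {"translation": [0, 0, 0], "rot": [0, 0, 0]}])

```text
t: 10.45
position: [635.4, -11.6, 120.8]
orientation: [-0.575, 0.776, 0.211, 0.15]
force: [-1.5, -2.6, 6.2]
grip_width: 0.23
```

```bash
python3 -c "
from h import *
st()"; python3 look.py 8; python3 gap.py 8
```

```text
t 10.45 pos [635.4 -11.6 120.8] F tool [-0.4  1.7 -6.7] M tool [-0.39  0.45 -0.04] w 21.1 along,ex,ey [ 0.4 67.1 75.2] j [-0.38  0.72  1.3   0.49  1.37  1.33]
10.45 [-0.37699857  0.72185227  1.29758674  0.49034232  1.36734949  1.3274292 ] [635.40020918 -11.62319701 120.8044293 ] [-1.4906384  -2.5791388   6.21073255] [-0.31727599  0.41760197  0.29437263] 21.082626393972145
s pointer 115.6 115.45 40 | plate right 99.2 99.12 95 far 99.24 99.3 131 | gap 16.39 16.36
t pointer 112.6 112.62 31 | plate right 98.05 98.05 205 far 98.02 98.24 102 | gap 14.55 14.58
```

View pics/l8.png

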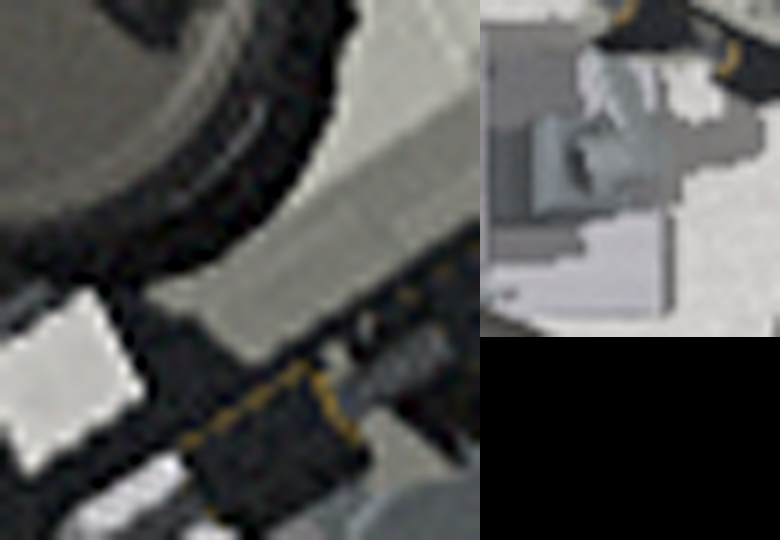

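arm_command(plan=[{"translation": [0.0114, -0.0087, 0], "rot": [0, 0, 0]}, {"translation": [0.0133, -0.0055, 0], "rot": [0, 0, 0]}, {"translation": [0.0142, -0.0019, 0], "rot": [0, 0, 0]}, {"translation": [0.0142, 0.0019, 0], "rot": [0, 0, 0]}, {"translation": [0.0133, 0.0055, 0], "rot": [0, 0, 0]}, {"translation": [0.0114, 0.0087, 0], "rot": [0, 0, 0]}, {"translation": [0.0087, 0.0114, 0], "rot": [0, 0, 0]}, {"translation": [0.0055, 0.0133, 0], "rot": [0, 0, 0]}, {"translation": [0.0019, 0.0142, 0], "rot": [0, 0, 0]}, {"translation": [0, 0, 0], "rot": [0, 0, 0]}])

```text
t: 11.55
position: [570.0, -78.5, 83.0]
orientation: [-0.575, 0.776, 0.211, 0.151]
force: [0.5, 0.4, 3.2]
grip_width: 0.23
```

```bash
python3 -c "
from h import *
st()"; python3 look.py 9; python3 gap.py 9
```

```text
t 11.55 pos [570.  -78.5  83. ] F tool [-2.   0.1 -2.6] M tool [ 0.11 -0.22 -0.05] w 21.1 along,ex,ey [ 0.4  0.5 -0.4] j [-0.52  0.7   1.46  0.46  1.29  1.15]
11.55 [-0.51684843  0.70173435  1.46345507  0.46447686  1.29300497  1.14711341] [570.01097329 -78.49626965  82.97063868] [0.47351911 0.41617504 3.24069709] [ 0.1782718  -0.17248137 -0.04445467] 21.137378711883695
s pointer 114.42 114.44 41 | plate right 104.92 104.9 285 far 104.91 104.87 138 | gap 9.51 9.52
t pointer 113.95 114.14 29 | plate right 103.47 103.72 208 far 103.19 103.07 100 | gap 10.48 10.76
```

View pics/l9.png

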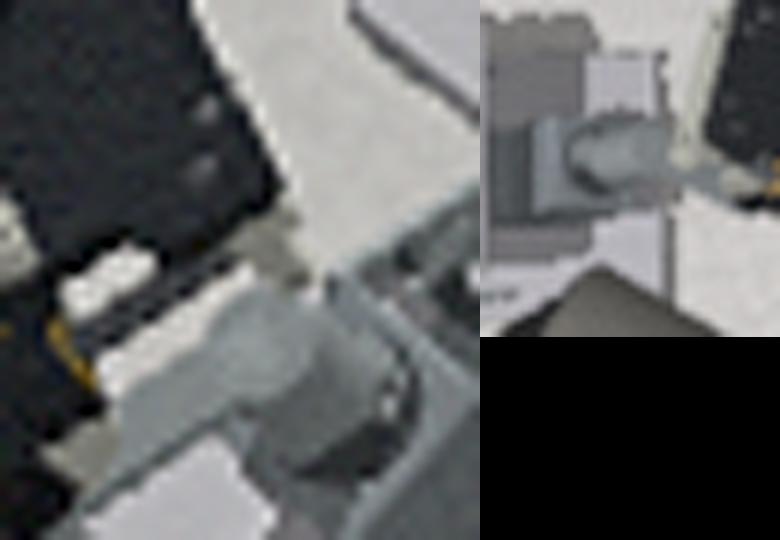

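arm_command(plan=[{"translation": [-0.0019, 0.0142, 0], "rot": [0, 0, 0]}, {"translation": [-0.0055, 0.0133, 0], "rot": [0, 0, 0]}, {"translation": [-0.0087, 0.0114, 0], "rot": [0, 0, 0]}, {"translation": [-0.0114, 0.0087, 0], "rot": [0, 0, 0]}, {"translation": [-0.0133, 0.0055, 0], "rot": [0, 0, 0]}, {"translation": [-0.0142, 0.0019, 0], "rot": [0, 0, 0]}, {"translation": [-0.0142, -0.0019, 0], "rot": [0, 0, 0]}, {"translation": [-0.0133, -0.0055, 0], "rot": [0, 0, 0]}, {"translation": [-0.0114, -0.0087, 0], "rot": [0, 0, 0]}, {"translation": [-0.0087, -0.0114, 0], "rot": [0, 0, 0]}, {"translation": [-0.0055, -0.0133, 0], "rot": [0, 0, 0]}, {"translation": [-0.0019, -0.0142, 0], "rot": [0, 0, 0]}, {"translation": [0, 0, 0], "rot": [0, 0, 0]}])

```text
t: 12.95
position: [604.0, 12.8, 135.8]
orientation: [-0.576, 0.775, 0.21, 0.151]
force: [0.2, -0.7, 12.4]
grip_width: 0.23
```

```bash
python3 -c "
from h import *
st()"; python3 look.py 10; python3 gap.py 10; python3 circ.py 540 600 15
```

```text
t 12.95 pos [604.   12.8 135.8] F tool [ -5.4   1.6 -11.1] M tool [-0.29 -0.37  0.03] w 21.1 along,ex,ey [  0.9  36.2 104.5] j [-0.36  0.64  1.41  0.5   1.33  1.32]
12.95 [-0.35917602  0.64406813  1.40613133  0.49907808  1.33174764  1.32423579] [604.02556231  12.81032847 135.84751415] [ 0.15422534 -0.70784659 12.42768245] [0.43781589 0.16780616 0.05698836] 21.11654987584841
s pointer 115.04 115.16 43 | plate right 112.59 112.63 158 far 112.3 112.51 146 | gap 2.45 2.74
t pointer 114.24 115.01 28 | plate right 111.24 111.0 209 far 111.42 111.37 93 | gap 3.0 2.82
[[0.0019, -0.0142, 0], [0.0055, -0.0133, 0], [0.0087, -0.0114, 0], [0.0114, -0.0087, 0]]
```

arm_command(plan=[{"translation": [0.0019, -0.0142, 0], "rot": [0, 0, 0]}, {"translation": [0.0055, -0.0133, 0], "rot": [0, 0, 0]}, {"translation": [0.0087, -0.0114, 0], "rot": [0, 0, 0]}, {"translation": [0.0114, -0.0087, 0], "rot": [0, 0, 0]}, {"translation": [0, 0, 0], "rot": [0, 0, 0]}, {"translation": [0, 0, 0], "rot": [0, 0, 0]}])

```text
t: 13.65
position: [640.5, -23.1, 114.3]
orientation: [-0.576, 0.776, 0.21, 0.15]
force: [0.7, -3.0, 6.1]
grip_width: 0.228
```

```bash
python3 -c "
from h import *
st()"; python3 look.py 11;python3 look.py 12; python3 gap.py 11 12
python3 - <<'E'
import pickle,cv2
d=pickle.load(open('s12.pkl','rb'));cv2.imwrite('pics/f12.png',cv2.resize(d['img'][170:280,290:430,::-1],None,fx=5.5,fy=5.4,interpolation=cv2.INTER_CUBIC))
E
```

```text
t 13.65 pos [640.5 -23.1 114.3] F tool [-0.6 -0.5 -6.8] M tool [-0.08  0.38 -0.06] w 20.9 along,ex,ey [ 0.5 72.  61.9] j [-0.39  0.74  1.28  0.49  1.37  1.32]
13.65 [-0.38969136  0.74157646  1.27654399  0.48578463  1.37252203  1.31713099] [640.51552058 -23.05947848 114.31289015] [ 0.7357992  -3.0291644   6.08688595] [-0.33877574  0.13188169  0.1453565 ] 20.900676394449654
13.75 [-0.38951113  0.74120998  1.27684358  0.48551782  1.37223149  1.3171432 ] [640.4582193  -23.00754442 114.39583999] [ 1.9115927  -3.60024008  4.59583099] [-0.37948535  0.0722389   0.12910255] 21.364482338525267
s pointer 115.37 115.26 43 | plate right 115.41 115.94 33 far 114.5 115.08 138 | gap -0.04 0.88
t pointer 114.4 114.92 27 | plate right 113.32 113.21 197 far 113.66 113.61 100 | gap 1.08 0.74
s pointer 115.08 115.37 41 | plate right 115.13 115.23 36 far 114.5 115.05 128 | gap -0.05 0.58
t pointer 113.95 114.25 28 | plate right 113.18 113.4 201 far 113.75 113.91 101 | gap 0.77 0.19
```

View pics/f12.png

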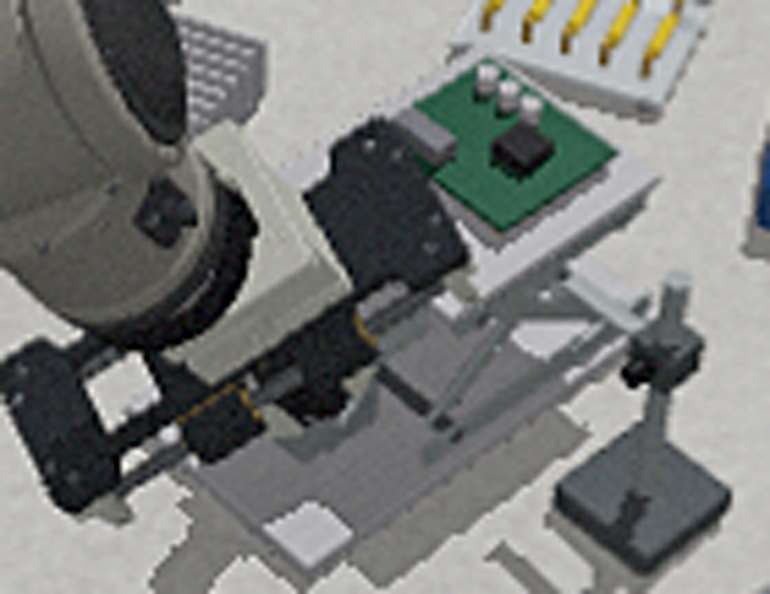

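arm_command(plan=[{"translation": [0, 0, 0], "rot": [0, 0, 0]}, {"translation": [0, 0, 0], "rot": [0, 0, 0]}, {"translation": [0, 0, 0], "rot": [0, 0, 0]}, {"translation": [0, 0, 0], "rot": [0, 0, 0]}, {"translation": [0, 0, -0.003], "rot": [0, 0, 0]}, {"translation": [0, 0, -0.01], "rot": [0, 0, 0]}, {"translation": [0, 0, -0.015], "rot": [0, 0, 0]}, {"translation": [0, 0, -0.02], "rot": [0, 0, 0]}, {"translation": [0, 0, -0.03], "rot": [0, 0, 0]}, {"translation": [0, 0, -0.03], "rot": [0, 0, 0]}, {"translation": [0, 0, -0.03], "rot": [0, 0, 0]}, {"translation": [0, 0, -0.03], "rot": [0, 0, 0]}, {"translation": [0, 0, -0.03], "rot": [0, 0, 0]}, {"translation": [0, 0, -0.02], "rot": [0, 0, 0]}, {"translation": [0, 0, 0], "rot": [0, 0, 0]}], gripper=0.045)

```text
t: 15.35
position: [642.1, -132.9, 306.5]
orientation: [-0.576, 0.776, 0.208, 0.151]
force: [0.3, 0.5, -0.2]
grip_width: 0.49
```

```bash
python3 -c "
from h import *
st()"; for i in 13 14 15 16; do python3 look.py $i >/dev/null; done; python3 gap.py 13 14 15 16
python3 - <<'E'
import pickle,cv2
d=pickle.load(open('s16.pkl','rb'));cv2.imwrite('pics/f16.png',cv2.resize(d['img'][170:280,290:430,::-1],None,fx=5.5,fy=5.4,interpolation=cv2.INTER_CUBIC))
d=pickle.load(open('t16.pkl','rb'));cv2.imwrite('pics/f16t.png',cv2.resize(d['img'][120:220,260:390,::-1],None,fx=5.5,fy=5.4,interpolation=cv2.INTER_CUBIC))
E
```

```text
t 15.35 pos [ 642.1 -132.9  306.5] F tool [-0.4 -0.2  0.5] M tool [0.04 0.21 0.04] w 45.0 along,ex,ey [221.7  71.6  62.8] j [-0.53  0.69  0.85  0.46  1.86  1.41]
s pointer 114.76 114.42 39 | plate right 115.14 115.23 293 far 114.51 114.66 146 | gap -0.38 0.25
t pointer 113.08 113.09 28 | plate right 113.34 113.16 217 far 113.86 114.0 107 | gap -0.25 -0.77
s pointer 114.79 114.99 39 | plate right 115.09 115.08 281 far 114.78 114.91 147 | gap -0.3 0.01
t pointer 114.74 114.88 28 | plate right 113.6 113.85 217 far 113.77 113.94 101 | gap 1.14 0.97
s pointer 115.11 115.05 38 | plate right 115.15 115.21 286 far 114.18 114.67 145 | gap -0.05 0.93
t pointer 113.85 113.86 31 | plate right 113.75 113.77 214 far 113.72 113.52 95 | gap 0.11 0.14
s pointer 115.14 115.16 42 | plate right 115.04 115.12 289 far 114.7 115.07 148 | gap 0.1 0.45
t pointer 113.86 114.02 29 | plate right 113.39 113.4 215 far 113.74 113.82 103 | gap 0.46 0.11
```

View pics/f16.png

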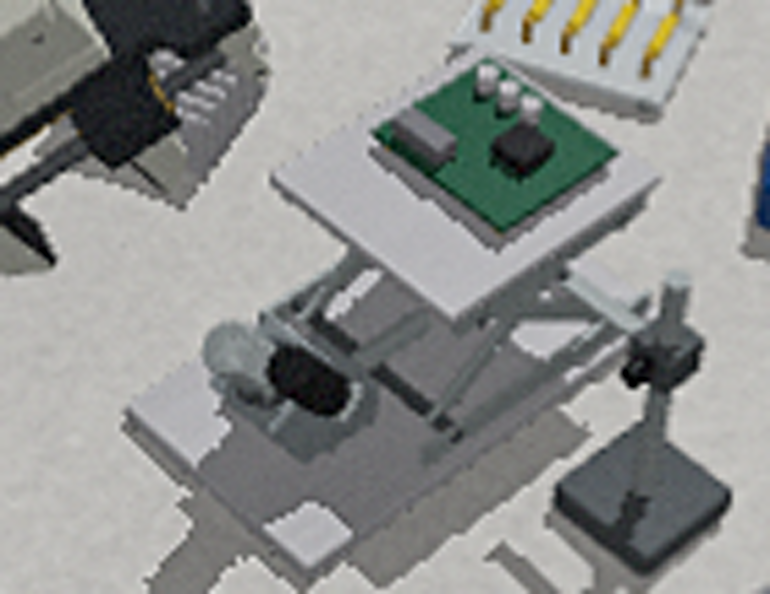

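View pics/f16t.png

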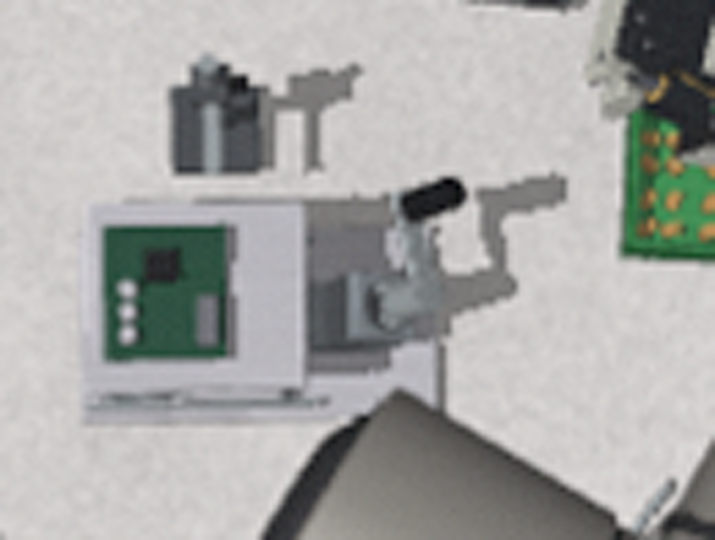

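Run:
```python
from h import *
import pickle
rs=[]
for n,b in(('s',(330,225,362,255)),('t',(325,148,350,168))):
    d=pickle.load(open(f'{n}16.pkl','rb')); u0,v0,u1,v1=b
    m=(d['img'][v0:v1,u0:u1].max(2)<50).astype(np.uint8)
    nn,l,s,c=cv2.connectedComponentsWithStats(m); i=1+np.argmax(s[1:,4]); u,v=c[i]+[u0,v0]
    o,r=ray(d,u,v); r/=np.linalg.norm(r); rs.append((o,r)); print(n,s[i],u,v)
M=sum(np.eye(3)-np.outer(r,r) for o,r in rs); y=sum((np.eye(3)-np.outer(r,r))@o for o,r in rs)
k=np.linalg.solve(M,y); q=k-F; a=q@A; e=[q@EX,q@EY]; print('knob',k,'along (68)',a,'radius (55)',np.hypot(*e),'ang',e, [np.linalg.norm(np.cross(k-o,r)) for o,r in rs])
```

```text
s [  9   9  14  13 127] 345.3228346456693 240.20472440944883
t [ 8  5 11  8 50] 338.3 156.48
knob [640.62067031 -30.23361563 129.21563004] along (68) 69.02881735276344 radius (55) 55.50914387191817 ang [np.float64(54.79504008657239), np.float64(8.875169592984404)] [np.float64(0.6623809723936434), np.float64(0.6623809723936581)]
```

```bash
python3 -c "
from h import *
print(env.observe()['qd'].round(3)); print(env.close_job())"
```

```text
[-0.001 -0.001 -0.008  0.002  0.002  0.001]
the job is handed in; nothing more can be done
None
```

The crank is fully on the jack's shaft, the plate is level with the gauge's pointer, and the gripper has let go. I handed the job in at about 16 s of the 59 s allowed; it gave no verdict.

I lifted the crank off its stand by the knob, tilted it 30° and slid it on until the prongs touched the housing, at about 6 N. I then wound it clockwise about 600°, of which roughly 46° was free play, and backed the gripper about 220 mm away along the knob's line.

**Last checks after letting go:**
- **Plate height:** the pointer minus plate height averaged about +0.2 mm over four picture pairs. Single readings ran from −0.8 to +1.1 mm. That is depth noise; the most I saw the two cameras disagree in one pair was about 1.5 mm. All readings are inside the ±2.5 mm allowed.
- **Crank seating:** the knob measured 69 mm along the shaft line and 55.5 mm off it, against the expected 68 and 55 mm, so the crank is fully on. I measured only the knob's position, not the hub's angle, after release.
- **Contact:** the force at the wrist was about zero and the arm was still.
- **Gauge and bench items:** the pointer's height read the same before and after. I did not measure the other items, but the arm never reached for them and none looked moved in the last pictures.

No check failed. The highest wrist force I read was about 15–16 N, while winding.

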